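# Clear the root mill's deck and fit its splined cutter rotor

## Robot

A 6-joint arm with a two-finger parallel gripper is mounted at the origin on the work surface; the furniture and walls round the work are solid. World frame = base frame: x ahead of the robot, y to its left, z up, the work surface at z = 0. Lengths are in m, angles in rad, forces in N, time in s.
With the tool pointing down it reaches from about 0.35 to 0.775 m from the base axis. Payload 7.3 kg.
Tool frame: the origin (TCP) lies at the very end of the fingers, on their centre line; the grasp point (between the pads) lies 19 mm behind it (robot.tcp_to_grasp is the distance from the TCP to the grasp point, in m); z points along the fingers, y is the direction in which the jaws open and shut (so a half turn about z gives the same grasp; the last joint's range is limited). The gripper opens to 92 mm and grips with 3 to 60 N. Pads are 19 mm wide; open, the fingers measure 130 mm over their backs; the gripper's body (75 mm by 190 mm) begins 47 mm behind the grasp point.
Start: joints at [-1.322, 0.342, 1.524, -0, 1.275, -0.146], TCP at [0.202, -0.485, 0.227] pointing down, gripper open.
Joint ranges: [-2.53, 2.53], [-0.77, 2.02], [0.04, 2.7], [-1, 4.14], [0.28, 2.66], [-3.11, 3.11]. Speed limits (rad/s): [2.57, 2.57, 3.14, 3.14, 3.14, 3.14].

## Interface

Orientations are given as [roll, pitch, yaw] about the fixed x, y, z axes, in that order (R = Rz(yaw) Ry(pitch) Rx(roll)).
In Python, from cell import robot gives the robot as it stands.
- The arm moves only by the tool arm_command, never from a script. Its argument "motion" is a list that holds one entry, the list of rows, each a list of 7 numbers: the turn, a rotation vector about the tool's x, y, z in units of 90 degrees (1.0 is 90 degrees), then the shift along the tool's x, y, z in units of 30 cm (1.0 is 30 cm), then the opening, from -1 (shut) to 1 (fully open). In form: [[[wx, wy, wz, tx, ty, tz, grip], ...]]. A call has 1 to 8 rows; each row is the pose to reach, as a shift and turn from the pose commanded when the call began, along the tool's axes at that moment; what a row does not reach only later rows make up. A row lasts 1/10 s, in which the tool goes at most 50 mm and 8.59 degrees, less where a joint would pass 70% of its speed; a pose out of reach is approached as far as the arm can. A call with a number of a shift or a turn outside -1 to 1 is refused whole. A call with a gripper value outside its range is refused whole. The fingers move at their own pace and stop on an object; "grip_force" is the grip in N (left out, the last holds). Time passes only in rows, so rows that repeat a pose let the fingers close. It gives the time, the measured TCP pose, the force and the opening at its end, in the units of the state.
- robot.observe(): the state, without advancing time (a new reading comes with each control period).
- robot.read_camera(name): name is "scene" or "top"; returns a dict with "image" (480x640x3 uint8, red, green, blue), "z_map" (480x640 float32, m along the optical axis (not along the pixel's ray), 0 where there is no reading), "fov_y" (degrees; the focal length in pixels is half the picture's height over the tangent of half this angle, whatever the lens; pixels are square), "cx", "cy" (the principal point, pixels), "cam_to_world" (4x4, takes a point from camera to world coordinates). Camera axes: x right, y down, z forward; pixel columns grow to the right and rows downward; lengths in m; the calibration is good to about 2 mm. A picture is of the moment at which its call begins.
- robot.hand_in(): hands the job in, once; it reports no verdict.
The state is a dict: "time": time; "qpos": joint angles; "qvel": joint speeds; "joint_efforts": joint torques, N m; "tool_pos": TCP position; "tool_rot": TCP orientation; "contact_force": force on the tool from outside, world axes, zero at the start; "torque": the same for the moment, N m; "opening": finger opening in m.
Only numpy, scipy, OpenCV 4.12 (cv2) and the standard library are available. Lean on these libraries where they do the work, as an engineer would, in place of code of your own. Each camera call takes 0.05 s, during which the arm holds its last target.

## Task

Get the root mill ready for work again: first move every root offcut from the mill's deck into the wooden scrap tray. Slide open the jaw of the cleaning clamp, lift the cutter rotor out by its knob, lower its shaft into the drive socket in the mill's deck and, pressing lightly, turn it until its keys find the slots and it drops fully home; leave the wooden hand stamp standing where it is.

Things in the scene. Friction and masses are not known exactly. Their poses are not given: they have to be found in the camera images.
- mill: root mill, a low white box with aluminium deck, fixed. Origin on the worktop (z = 0) exactly below the vertical drive bore's axis; z up, x and y along its sides. Deck 65 mm above the origin, from x = -62 to +94 mm and y = -105 to +105 mm, edged by a sheet guard that leans outward 30 degrees and rises 24 mm above the deck
- bore (a point): centre of the mouth of the bore in the steel drive socket (disc 64 mm across, 0.5 mm above the deck). Round bore 25 mm across, over 50 mm deep, with three slots 14 mm wide, 120 degrees apart, reaching 21 mm from the axis. The socket is locked; its slots' angle differs at each start and is not reported (this point's axes are the mill's): see or feel it
- rotor: cutter rotor, 350 g, loose, upright in the clamp at the start. Origin at the centre of the shaft's lower end, z up. Nose 22 mm across from z = 0 to 16 mm, tapering to 12 mm at the tip; three keys 8 mm wide, 120 degrees apart, reaching 19 mm from the axis, from z = 16 to 38 mm; shoulder 50 mm across at 38 to 43 mm; cutter disc 90 mm across at 43 to 50 mm; round knob above
- knob (a point): middle of the rotor's round black knob (36 mm across, z = 50 to 92 mm of the rotor, this point at 71 mm), gripped at any angle. Keys standing on the socket, nose in the bore: 120.5 mm above the worktop. Turned (120 degrees at most, either way) till the keys meet the slots within about 0.1 rad, the rotor drops 22 mm, shoulder on the socket: 98.5 mm above the worktop
- clamp: cleaning clamp, fixed: wooden seat block 90 mm square, 45 mm high, on a steel base (x = -105 to +52, y = -48 to +48 mm). Origin on the worktop below the axis of the square hole in which the rotor's shaft stands loosely, shoulder on the block (rotor origin 7 mm above this one). The sliding jaw is on its -x side
- jaw (a joint): travel of the clamp's sliding jaw, m: 0 = shut, its lip 7 mm over the edge of the rotor's disc, which therefore cannot be lifted; 0.025 = fully open. It slides to the clamp's own -x against 3 N of friction and stays where left. From 0.015 the rotor is free
- jaw_tab (a point): centre of the top of the jaw's upright aluminium tab, 104 mm above the worktop, 60 mm from the seat's axis when shut. The tab is 14 mm along the clamp's x, 30 mm along its y and stands 36 mm above the jaw; pinch it across its 30 mm and pull
- scrap_tray: open wooden scrap tray, fixed: 140 mm along its x, 170 mm along its y, 60 mm high, walls and floor 6 mm. Origin at the centre of its underside
- root_1: root offcut, on the mill's deck at the start; three to five of the five are present (absent: None). Dark, slightly bent round root stub 64 mm long (its own x), 26 mm thick, with a side twig in its flat plane that makes it about 38 mm wide at one place; 50 g. Origin near its centre, mid thickness: 13 mm above what it lies on
- root_2: root offcut, on the mill's deck at the start; three to five of the five are present (absent: None). Dark, slightly bent round root stub 64 mm long (its own x), 26 mm thick, with a side twig in its flat plane that makes it about 38 mm wide at one place; 50 g. Origin near its centre, mid thickness: 13 mm above what it lies on
- root_3: root offcut, on the mill's deck at the start; three to five of the five are present (absent: None). Dark, slightly bent round root stub 64 mm long (its own x), 26 mm thick, with a side twig in its flat plane that makes it about 38 mm wide at one place; 50 g. Origin near its centre, mid thickness: 13 mm above what it lies on
- root_4: root offcut, on the mill's deck at the start; three to five of the five are present (absent: None). Dark, slightly bent round root stub 64 mm long (its own x), 26 mm thick, with a side twig in its flat plane that makes it about 38 mm wide at one place; 50 g. Origin near its centre, mid thickness: 13 mm above what it lies on
- root_5: root offcut, on the mill's deck at the start; three to five of the five are present (absent: None). Dark, slightly bent round root stub 64 mm long (its own x), 26 mm thick, with a side twig in its flat plane that makes it about 38 mm wide at one place; 50 g. Origin near its centre, mid thickness: 13 mm above what it lies on
- wood_stamp: wooden hand stamp, 25x42x70 mm, a bystander; origin under its centre

How it is judged:
By the outcome, as a careful person would: the job done as asked, in the order asked, and still so for the second after the job is handed in, with the robot touching nothing.
Of root_1, root_2, root_3, root_4, root_5 only 3 to 5 are there at a start; the rules pass over those that are not, and their reading is None.
At some moment in a run one of root_1, root_2, root_3, root_4, root_5 may be knocked a few centimetres aside while the robot is not near it.
It also fails if it takes over 210 s, if anything falls off the work surface, if the arm or the gripper's body presses on something with over 40 N, if the wrist force passes 120 N, or if a joint passes its speed limit or range.

## Working session

There is one attempt and no reset: what is moved stays moved. The work goes in short steps, Python scripts to look and compute and a tool call to move; the robot and the scene stay as the last step left them, time stands still between calls to the robot, and variables do not carry over. Pictures are saved under pics/ and viewed, and the job is handed in when it is done.

Besides the shell and the picture viewer there is one more tool, called after "Call:" as name([rows], argument=value, ...), one row to a line, values as JSON. arm_command: Moves the arm, as the interface text tells. Its arguments: {"type":"object","properties":{"motion":{"type":"array"},"grip_force":{"type":"number"}},"required":["motion"]}

```bash
ls; mkdir -p pics
cat > h.py <<'E'
import numpy as np, cv2
from cell import robot
from scipy.spatial.transform import Rotation as R
def cap(name,tag):
    d=robot.read_camera(name); np.savez(f'{tag}.npz',**{k:np.array(v) for k,v in d.items()})
    cv2.imwrite(f'pics/{tag}.png',d['image'][:,:,::-1]); return d
def ld(tag): return np.load(f'{tag}.npz')
def pts(d):
    z=d['z_map'];h,w=z.shape;f=h/2/np.tan(np.radians(float(d['fov_y']))/2)
    u,v=np.meshgrid(np.arange(w),np.arange(h))
    P=np.stack([(u-float(d['cx']))/f*z,(v-float(d['cy']))/f*z,z,np.ones_like(z)],-1)
    return (P@np.array(d['cam_to_world']).T)[...,:3]
def st():
    s=robot.observe(); 
    for k in ['time','qpos','tool_pos','tool_rot','contact_force','torque','opening']: print(k,np.round(s[k],4))
    return s
E
python3 - <<'E'
from h import *
st(); print(robot.tcp_to_grasp)
for n in ['scene','top']:
    d=cap(n,n+'0'); print(n,d['fov_y'],d['cx'],d['cy'],np.round(d['cam_to_world'],3))
E
```

```text
pics
time 0.0
qpos [-1.322   0.3427  1.525  -0.      1.2754 -0.146 ]
tool_pos [ 0.2018 -0.4842  0.2261]
tool_rot [-3.1401e+00 -2.0000e-04  3.9480e-01]
contact_force [ 0.3383 -0.1122 -0.4543]
torque [ 0.027  -0.0384 -0.0169]
opening 0.0917
0.0188
scene 52.46195192469292 313.9707302583117 237.65309568966 [[-0.888 -0.198  0.416  0.116]
 [-0.46   0.338 -0.821  0.545]
 [ 0.022 -0.92  -0.39   0.417]
 [ 0.     0.     0.     1.   ]]
top 43.69631787588303 313.63437939075595 239.3931950324281 [[-0.015 -0.99   0.141  0.344]
 [-1.     0.014 -0.008 -0.136]
 [ 0.006 -0.141 -0.99   0.957]
 [ 0.     0.     0.     1.   ]]
```

View pics/scene0.png

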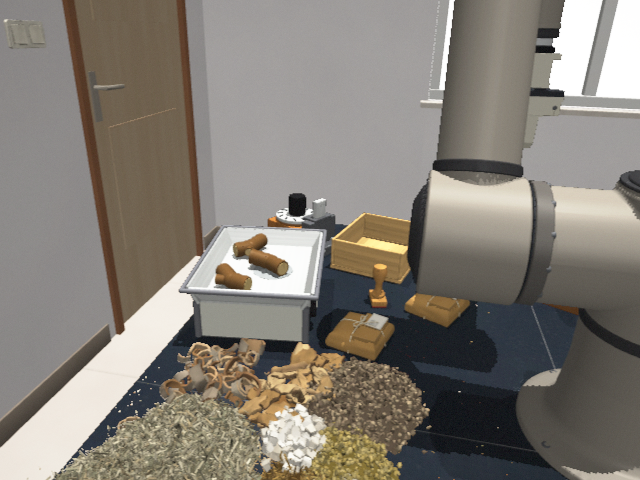

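View pics/top0.png

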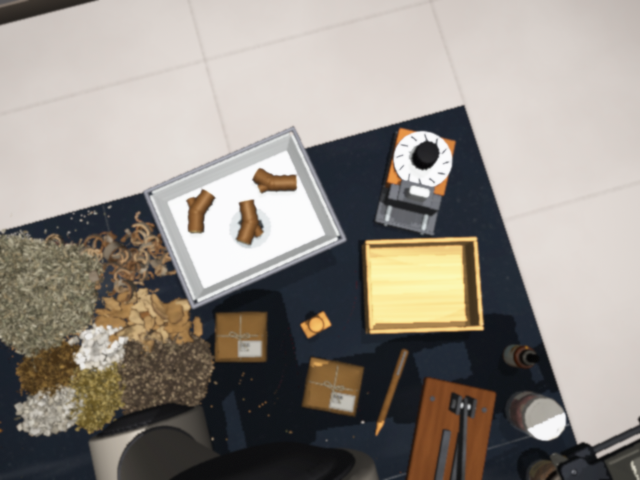

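The top view shows three roots on the deck at about (201,211), (250,221) and (275,180). The clamp rotor is at (426,154), the tray at (423,285) and the stamp at (316,324).

Run:
```python
from h import *
d=ld('top0');P=pts(d)
im=d['image'][:,:,::-1]
c=cv2.resize(im[120:310,140:350],None,fx=3.5,fy=3.0,interpolation=cv2.INTER_CUBIC)
c=cv2.resize(im[120:310,140:350],None,fx=3,fy=3,interpolation=cv2.INTER_CUBIC);cv2.imwrite('pics/c1.png',c)
c=cv2.resize(im[110:345,350:500],None,fx=2.5,fy=2.5,interpolation=cv2.INTER_CUBIC);cv2.imwrite('pics/c2.png',c)
for n,(u,v) in dict(knob=(427,153),disc=(405,165),tab=(419,191),jaw=(407,217),seatcorner=(400,132),trayfl=(423,285),deck=(215,255),deck2=(300,220),g1=(294,128),g2=(147,192),g3=(196,305),g4=(344,239),stamp=(318,322)).items(): print(n,np.round(P[v,u],4))
# roots: mask z between deck+5 and deck+40
z=P[...,2]
hsv=cv2.cvtColor(d['image'],cv2.COLOR_RGB2HSV)
m=(z>.070)&(z<.105)&(hsv[...,1]>90);m[:, :160]=0;m[:,330:]=0;m[:150]=0;m[270:]=0
n,l,s,ce=cv2.connectedComponentsWithStats(m.astype(np.uint8))
for i in range(1,n):
    if s[i,4]<50: continue
    q=P[l==i]; mu=q[:,:2].mean(0); w,V=np.linalg.eigh(np.cov(q[:,:2].T))
    print(ce[i],s[i],np.round(mu,4),'zmax',np.percentile(q[:,2],98),'axis',np.degrees(np.arctan2(V[1,1],V[0,1])),np.sqrt(w)*4)
```

```text
knob [ 0.5929 -0.3126  0.0988]
disc [ 0.587  -0.2868  0.0544]
tab [ 0.5349 -0.2979  0.1021]
jaw [ 0.5129 -0.2942  0.0106]
seatcorner [ 0.6436 -0.2826  0.044 ]
trayfl [ 0.4038 -0.3169  0.0031]
deck [0.4496 0.0053 0.0631]
deck2 [ 0.5012 -0.123   0.0625]
g1 [ 0.6367 -0.116   0.0904]
g2 [0.5415 0.1022 0.0898]
g3 [0.3745 0.0284 0.0864]
g4 [ 0.4677 -0.1876  0.0874]
stamp [ 0.3476 -0.1477  0.0687]
[273.87420382 181.2866242 ] [254 169  42  23 628] [ 0.556  -0.0851] zmax 0.09119321320441806 axis 81.64203436671694 [0.0275968  0.07049511]
[198.22670807 210.42236025] [188 190  26  42 644] [0.5134 0.0268] zmax 0.09127366025093787 axis 164.31784735670902 [0.02995394 0.06804996]
[248.49701493 222.36567164] [237 200  25  44 670] [ 0.4945 -0.0474] zmax 0.0941925415036691 axis 178.7517676361498 [0.02997784 0.06688222]
```

View pics/c1.png

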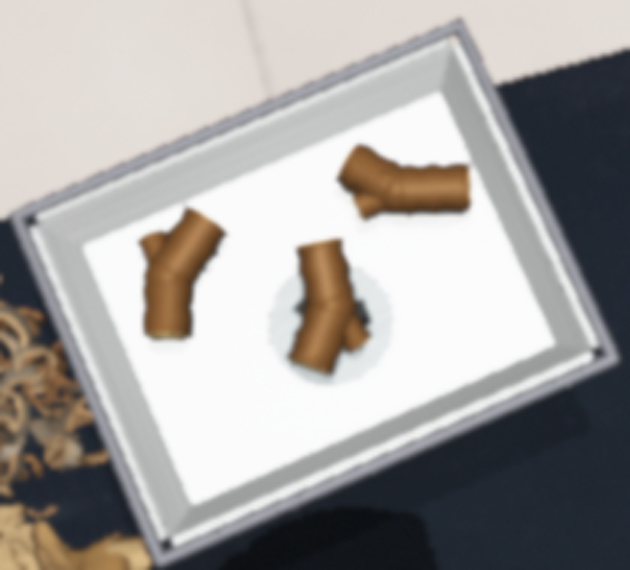

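View pics/c2.png

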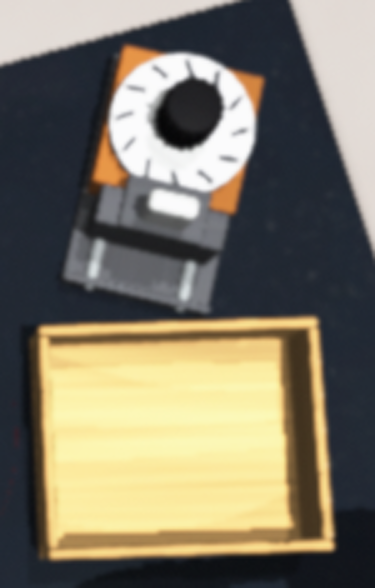

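```bash
cat >> h.py <<'E'
def go(x,y,z,yawdeg,s=None):
    "numbers for arm_command to bring TCP to pose, tool down"
    s=s or robot.observe(); Rc=R.from_euler('xyz',s['tool_rot']); Rt=R.from_euler('xyz',[np.pi,0,np.radians(yawdeg)])
    w=(Rc.inv()*Rt).as_rotvec()/(np.pi/2); t=Rc.inv().apply(np.array([x,y,z])-np.array(s['tool_pos']))/.3
    print('go',np.round([x,y,z,yawdeg],4).tolist(),'->',np.round(w,4).tolist(),np.round(t,4).tolist(),'rows>=%.1f'%max(np.linalg.norm(w)*90/8.59,np.linalg.norm(t)*300/50))
E
python3 - <<'E'
from h import *
d=ld('top0');P=pts(d)
def px(c): return int(round(c[0]/3+140)),int(round(c[1]/3+120))
def at(u,v,k=1): return np.median(P[v-k:v+k+1,u-k:u+k+1].reshape(-1,3),0)
for n,g,a,b in [('A',(170,292),(169,325),(171,278)),('B',(328,278),(321,248),(333,300)),('C',(415,188),(455,188),(395,188))]:
    p=at(*px(g));q=at(*px(b))-at(*px(a)); print(n,np.round(p,4),np.degrees(np.arctan2(q[1],q[0])))
dk=at(*px((280,345)));print('disc',dk, at(*px((330,380))),at(*px((330,270))),at(*px((270,322))),at(*px((390,322))))
C=[(38,328),(317,318),(333,550),(42,558)]
C=np.array([at(int(c[0]/2.5+350),int(c[1]/2.5+110),0) for c in C]);print(np.round(C,4),C.mean(0))
st();go(0.30,-.35,.22,0)
E
```

```text
A [0.503  0.0279 0.089 ] -2.7810937950667443
B [ 0.508  -0.0484  0.0894] -167.53525572249706
C [ 0.5531 -0.0913  0.0873] 88.29467624188095
disc [ 0.47920412 -0.02213558  0.06554113] [ 0.46064039 -0.0475207   0.06535625] [ 0.51225546 -0.04995957  0.09249409] [ 0.49169007 -0.01692586  0.06419816] [ 0.49097337 -0.07757494  0.06320471]
[[ 0.468  -0.2209  0.0602]
 [ 0.4805 -0.4069 -0.0011]
 [ 0.3314 -0.4109 -0.0042]
 [ 0.3296 -0.2241  0.0016]] [ 0.40238022 -0.31570703  0.01410854]
time 0.1
qpos [-1.322   0.3426  1.5249 -0.      1.2754 -0.146 ]
tool_pos [ 0.2019 -0.4842  0.2261]
tool_rot [-3.1403e+00 -2.0000e-04  3.9480e-01]
contact_force [-1.5412  0.1988  0.9649]
torque [ 0.0002 -0.0443  0.0235]
opening 0.0914
go [0.3, -0.35, 0.22, 0.0] -> [-0.0009, 0.0001, 0.2514] [0.4741, -0.2872, 0.0209] rows>=3.3
```

Run:
```python
from h import *
d=ld('top0');P=pts(d);z=P[...,2]
m=(z>.05)&(z<.066);m[:225]=0;m[345:]=0;m[:,:350]=0;m[:,500:]=0
q=P[m][:,:2].astype(np.float32);q=q
n,l,s,c=cv2.connectedComponentsWithStats(m.astype(np.uint8));i=1+np.argmax(s[1:,4]);q=P[l==i][:,:2].astype(np.float32)
print(s[i],cv2.minAreaRect(q*1000))
# mill rim
m=(z>.078)&(z<.093)&(cv2.cvtColor(d['image'],cv2.COLOR_RGB2HSV)[...,1]<70);m[:, :140]=0;m[:,350:]=0;m[:120]=0;m[312:]=0
n,l,s,c=cv2.connectedComponentsWithStats(m.astype(np.uint8));i=1+np.argmax(s[1:,4]);q=P[l==i][:,:2].astype(np.float32)
print(s[i],cv2.minAreaRect(q*1000))
go(.45,-.30,.22,-3)
```

```text
[ 365  237  118   97 1797] ((401.6007080078125, -307.0150451660156), (140.47154235839844, 170.84844970703125), 1.0442914962768555)
[ 143  126  204  183 6332] ((505.1604309082031, -40.34893798828125), (192.72227478027344, 246.67514038085938), 23.36241912841797)
go [0.45, -0.3, 0.22, -3.0] -> [-0.0009, 0.0001, 0.2847] [0.9997, -0.2487, 0.021] rows>=6.2
```

Call:
arm_command([
  [[0,0,0.2847,0.9,-0.25,0.02,0.1],[0,0,0.2847,0.9,-0.25,0.02,0.1],[0,0,0.2847,0.9,-0.25,0.02,0.1],[0,0,0.2847,0.9,-0.25,0.02,0.1],[0,0,0.2847,0.9,-0.25,0.02,0.1],[0,0,0.2847,0.9,-0.25,0.02,0.1],[0,0,0.2847,0.9,-0.25,0.02,0.1],[0,0,0.2847,0.9,-0.25,0.02,0.1]],
])

```text
time: 0.9
tool_pos: [0.4226, -0.3107, 0.2203]
tool_rot: [-3.141, 0.001, -0.05]
contact_force: [-0.3, -0.4, 0.6]
opening: 0.0508
```

Run:
```python
from h import *
st();cap('top','t1');go(.5531,-.0913,.15,88);go(.503,.0279,.15,-3)
```

```text
time 0.9
qpos [-7.7990e-01  3.4710e-01  1.5350e+00 -5.0000e-04  1.2604e+00  8.4080e-01]
tool_pos [ 0.4226 -0.3107  0.2203]
tool_rot [-3.1413e+00  1.0000e-03 -4.9700e-02]
contact_force [-0.2503 -0.4114  0.6379]
torque [ 0.0606 -0.0278  0.0004]
opening 0.0508
go [0.5531, -0.0913, 0.15, 88.0] -> [-0.0005, 0.0004, -1.0106] [0.3989, -0.7558, 0.2343] rows>=10.6
go [0.503, 0.0279, 0.15, -3.0] -> [-0.0001, 0.0006, 0.0005] [0.2116, -1.144, 0.2345] rows>=7.1
```

View pics/t1.png

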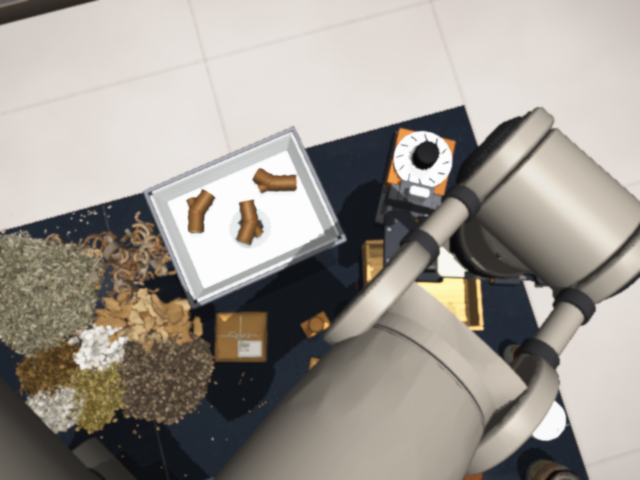

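Nothing has moved since the first picture, and the deck is clear of the arm. Going to the right-hand root, at (275,182).

Call:
arm_command([
  [[0,0,-0.1,0.05,-0.1,0,0.09],[0,0,-0.2,0.15,-0.25,0,0.09],[0,0,-0.3,0.25,-0.4,0,0.09],[0,0,-0.4,0.35,-0.55,0,0.09],[0,0,-0.5,0.399,-0.7,0.1,0.09],[0,0,-0.6,0.399,-0.756,0.2,0.09],[0,0,-0.7,0.399,-0.756,0.23,0.09],[0,0,-0.75,0.399,-0.756,0.23,0.09]],
])

```text
time: 1.75
tool_pos: [0.5521, -0.0916, 0.1493]
tool_rot: [-3.137, 0.001, 1.131]
contact_force: [-0.5, 0.1, 0.6]
opening: 0.05
```

Run:
```python
from h import *
st();go(.5531,-.0913,.15,88);go(.5531,-.0913,.070,88)
```

```text
time 1.75
qpos [-3.0110e-01  4.7840e-01  1.5359e+00 -5.0000e-04  1.1322e+00  1.3860e-01]
tool_pos [ 0.5521 -0.0916  0.1493]
tool_rot [-3.1368e+00  1.1000e-03  1.1312e+00]
contact_force [-0.4832  0.0792  0.5972]
torque [-0.0522 -0.1018 -0.0218]
opening 0.05
go [0.5531, -0.0913, 0.15, 88.0] -> [-0.0031, 0.0001, -0.2576] [0.0024, 0.0026, -0.0024] rows>=2.7
go [0.5531, -0.0913, 0.07, 88.0] -> [-0.0031, 0.0001, -0.2576] [0.0027, 0.0039, 0.2643] rows>=2.7
```

Call:
arm_command([
  [[0,0,-0.09,0.0027,0.0035,0,0.09],[0,0,-0.18,0.0027,0.0035,0.03,0.09],[0,0,-0.2576,0.0027,0.0035,0.1,0.09],[0,0,-0.2576,0.0027,0.0035,0.16,0.09],[0,0,-0.2576,0.0027,0.0035,0.22,0.09],[0,0,-0.2576,0.0027,0.0035,0.26,0.09],[0,0,-0.2576,0.0027,0.0035,0.264,0.09],[0,0,-0.2576,0.0027,0.0035,0.264,0.09]],
])

```text
time: 2.55
tool_pos: [0.555, -0.0919, 0.0727]
tool_rot: [-3.142, 0.0, 1.529]
contact_force: [-0.3, 0.0, -0.0]
opening: 0.05
```

Call:
arm_command([
  [[0,0,0,0,0,0,-0.8],[0,0,0,0,0,0,-0.8],[0,0,0,0,0,0,-0.8],[0,0,0,0,0,0,-0.8],[0,0,0,0,0,0,-0.8],[0,0,0,0,0,-0.06,-0.8],[0,0,0,0,0,-0.15,-0.8],[0,0,0,0,0,-0.264,-0.8]],
], grip_force=20)

```text
time: 3.35
tool_pos: [0.554, -0.0907, 0.1512]
tool_rot: [-3.138, -0.001, 1.53]
contact_force: [-0.1, -1.2, -1.3]
opening: 0.0262
```

Run:
```python
from h import *
st();cap('scene','s2');go(.4236,-.267,.15,90)
```

```text
time 3.35
qpos [-2.9870e-01  4.7860e-01  1.5295e+00 -1.0000e-04  1.1370e+00 -2.5830e-01]
tool_pos [ 0.554  -0.0907  0.1512]
tool_rot [-3.1381e+00 -8.0000e-04  1.5304e+00]
contact_force [-0.0755 -1.1878 -1.3284]
torque [-0.0315 -0.1492  0.0067]
opening 0.0262
go [0.4236, -0.267, 0.15, 90.0] -> [0.0046, 0.0013, -0.0256] [-0.6021, -0.4218, 0.0248] rows>=4.4
```

View pics/s2.png

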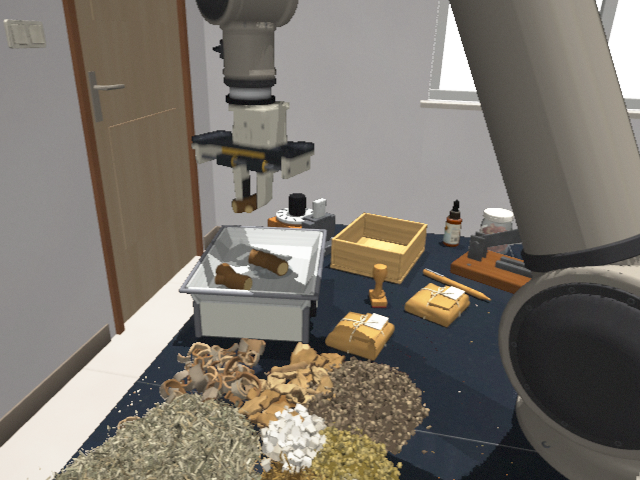

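The root is held, showing at (245,205). Carrying it to the tray.

Call:
arm_command([
  [[0,0,-0.0256,-0.1,-0.07,0,-0.8],[0,0,-0.0256,-0.25,-0.18,0,-0.8],[0,0,-0.0256,-0.4,-0.28,0,-0.8],[0,0,-0.0256,-0.5,-0.36,0,-0.8],[0,0,-0.0256,-0.6,-0.43,0,-0.8],[0,0,-0.0256,-0.635,-0.437,0.0,-0.8],[0,0,-0.0256,-0.635,-0.437,0.1,-0.8],[0,0,-0.0256,-0.635,-0.437,0.2,-0.8]],
])

```text
time: 4.2
tool_pos: [0.4171, -0.2768, 0.0916]
tool_rot: [3.139, 0.002, 1.569]
contact_force: [0.1, -0.3, -0.9]
opening: 0.0257
```

Run:
```python
from h import *
st();go(.4186,-.277,.045,90)
```

```text
time 4.2
qpos [-7.3940e-01  4.5250e-01  1.7744e+00  3.0000e-04  9.1170e-01 -7.3820e-01]
tool_pos [ 0.4171 -0.2768  0.0916]
tool_rot [3.1393e+00 1.8000e-03 1.5694e+00]
contact_force [ 0.1405 -0.3179 -0.8598]
torque [-0.0509 -0.0977  0.0457]
opening 0.0257
go [0.4186, -0.277, 0.045, 90.0] -> [0.0015, 0.0011, -0.0009] [-0.0004, 0.0048, 0.1555] rows>=0.9
```

Call:
arm_command([
  [[0,0,0,0,0.003,0.08,-0.8],[0,0,0,0,0.003,0.14,-0.8],[0,0,0,0,0.003,0.155,-0.8],[0,0,0,0,0.003,0.155,-0.15],[0,0,0,0,0.003,0.155,-0.15],[0,0,0,0,0.003,0.155,-0.15],[0,0,0,0,0.003,0.0,-0.15],[0,0,0,0,0.003,-0.3,-0.15]],
])

```text
time: 5.0
tool_pos: [0.4166, -0.2755, 0.1424]
tool_rot: [-3.139, -0.002, 1.57]
contact_force: [1.2, -1.2, -0.0]
opening: 0.0389
```

Run:
```python
from h import *
st();cap('top','t3');cap('scene','s3')
go(.508,-.0484,.15,12.5);go(.49,-.15,.15,50)
```

```text
time 5.0
qpos [-0.7378  0.3849  1.7143 -0.      1.0452 -0.7375]
tool_pos [ 0.4166 -0.2755  0.1424]
tool_rot [-3.1394e+00 -1.9000e-03  1.5704e+00]
contact_force [ 1.2168 -1.1706 -0.0305]
torque [-0.0695 -0.137   0.0344]
opening 0.0389
go [0.508, -0.0484, 0.15, 12.5] -> [0.0094, 0.0006, 0.861] [0.7678, 0.292, -0.0082] rows>=9.0
go [0.49, -0.15, 0.15, 50.0] -> [0.0083, 0.0034, 0.4443] [0.4291, 0.2321, -0.0057] rows>=4.7
```

View pics/t3.png

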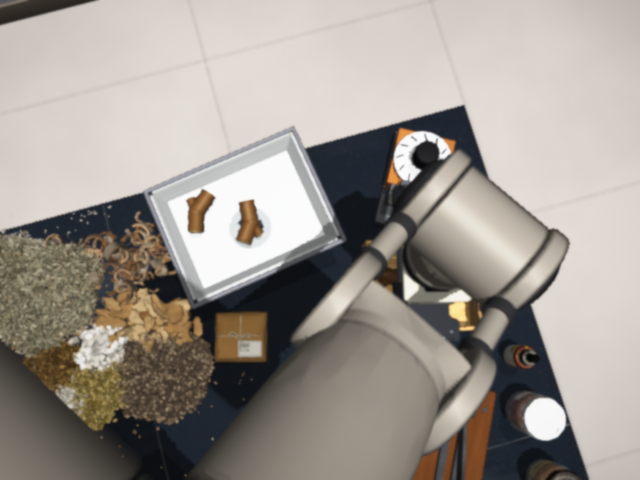

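View pics/s3.png

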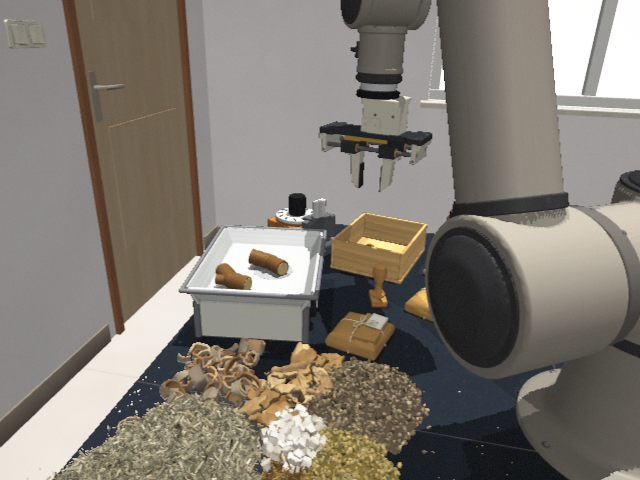

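The first root is in the tray, and the roots at (201,211) and (250,222) haven't moved. Next is the middle one.

Call:
arm_command([
  [[0,0,0.08,0.05,0.03,-0.05,0.09],[0,0,0.17,0.2,0.08,-0.05,0.09],[0,0,0.26,0.35,0.13,-0.05,0.09],[0,0,0.35,0.5,0.19,-0.05,0.09],[0,0,0.44,0.65,0.25,-0.05,0.09],[0,0,0.53,0.768,0.292,-0.05,0.09],[0,0,0.62,0.768,0.292,0,0.09],[0,0,0.7,0.768,0.292,0,0.09]],
])

```text
time: 5.9
tool_pos: [0.5045, -0.0433, 0.1407]
tool_rot: [-3.14, 0.001, 0.485]
contact_force: [-0.1, 0.1, 0.2]
opening: 0.05
```

Run:
```python
from h import *
st();go(.508,-.0484,.07,12.5)
```

```text
time 5.9
qpos [-2.3730e-01  3.9780e-01  1.6989e+00  2.0000e-04  1.0465e+00  8.4880e-01]
tool_pos [ 0.5045 -0.0433  0.1407]
tool_rot [-3.1404e+00  1.1000e-03  4.8460e-01]
contact_force [-0.0653  0.0854  0.2456]
torque [-0.0855 -0.0129  0.0354]
opening 0.05
go [0.508, -0.0484, 0.07, 12.5] -> [-0.0007, 0.0008, 0.1696] [0.0027, 0.0207, 0.2358] rows>=1.8
```

Call:
arm_command([
  [[0,0,0.09,0.0027,0.0207,0,0.09],[0,0,0.17,0.0027,0.0207,0,0.09],[0,0,0.17,0.0027,0.0207,0.08,0.09],[0,0,0.17,0.0027,0.0207,0.14,0.09],[0,0,0.17,0.0027,0.0207,0.19,0.09],[0,0,0.17,0.0027,0.0207,0.23,0.09],[0,0,0.17,0.0027,0.0207,0.234,0.09],[0,0,0.17,0.0027,0.0207,0.234,0.09]],
])

```text
time: 6.7
tool_pos: [0.5087, -0.0509, 0.0717]
tool_rot: [3.141, -0.0, 0.22]
contact_force: [-1.1, -0.4, 0.2]
opening: 0.0497
```

Call:
arm_command([
  [[0,0,0,0,0,0,-0.8],[0,0,0,0,0,0,-0.8],[0,0,0,0,0,0,-0.8],[0,0,0,0,0,0,-0.8],[0,0,0,0,0,0,-0.8],[0,0,0,0,0,-0.06,-0.8],[0,0,0,0,0,-0.15,-0.8],[0,0,0,0,0,-0.28,-0.8]],
])

```text
time: 7.5
tool_pos: [0.5072, -0.0506, 0.1549]
tool_rot: [-3.14, 0.004, 0.22]
contact_force: [1.1, -0.2, -1.1]
opening: 0.025
```

Run:
```python
from h import *
st();cap('scene','s4');go(.4166,-.340,.15,90)
```

```text
time 7.5
qpos [-2.4970e-01  3.8800e-01  1.6690e+00 -2.0000e-04  1.0889e+00  1.1009e+00]
tool_pos [ 0.5072 -0.0506  0.1549]
tool_rot [-3.1398  0.0039  0.2203]
contact_force [ 1.1043 -0.2135 -1.1431]
torque [ 0.0054 -0.0661 -0.0284]
opening 0.025
go [0.4166, -0.34, 0.15, 90.0] -> [0.0052, -0.0023, -0.8596] [-0.518, 0.8697, 0.0403] rows>=9.0
```

View pics/s4.png

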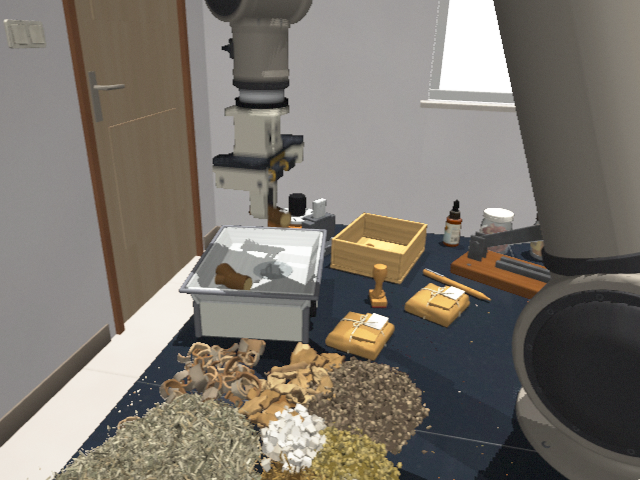

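The second root is held. Carrying it to the other end of the tray.

Call:
arm_command([
  [[0,0,-0.09,-0.07,0.12,0,-0.8],[0,0,-0.18,-0.16,0.26,0,-0.8],[0,0,-0.27,-0.24,0.4,0,-0.8],[0,0,-0.36,-0.32,0.53,0,-0.8],[0,0,-0.45,-0.4,0.66,0,-0.8],[0,0,-0.54,-0.47,0.78,0,-0.8],[0,0,-0.63,-0.514,0.85,0,-0.8],[0,0,-0.72,-0.514,0.85,0,-0.8]],
])

```text
time: 8.35
tool_pos: [0.4123, -0.3375, 0.1553]
tool_rot: [3.141, 0.002, 1.327]
contact_force: [-0.4, 1.5, -0.6]
opening: 0.0258
```

Run:
```python
from h import *
st();go(.4186,-.334,.045,90)
```

```text
time 8.35
qpos [-8.2910e-01  4.2330e-01  1.6101e+00 -1.3000e-03  1.1067e+00 -5.8430e-01]
tool_pos [ 0.4123 -0.3375  0.1553]
tool_rot [3.1410e+00 1.7000e-03 1.3265e+00]
contact_force [-0.4026  1.5043 -0.5816]
torque [-0.0014 -0.0839 -0.0179]
opening 0.0258
go [0.4186, -0.334, 0.045, 90.0] -> [0.0002, 0.0011, -0.1555] [0.0169, 0.0174, 0.3676] rows>=2.2
```

Call:
arm_command([
  [[0,0,-0.08,0.016,0.015,0.05,-0.8],[0,0,-0.155,0.016,0.015,0.15,-0.8],[0,0,-0.155,0.016,0.015,0.25,-0.8],[0,0,-0.155,0.016,0.015,0.34,-0.8],[0,0,-0.155,0.016,0.015,0.362,-0.8],[0,0,-0.155,0.016,0.015,0.362,-0.15],[0,0,-0.155,0.016,0.015,0.362,-0.15],[0,0,-0.155,0.016,0.015,0.362,-0.15]],
])

```text
time: 9.15
tool_pos: [0.4201, -0.3306, 0.0485]
tool_rot: [3.14, 0.002, 1.568]
contact_force: [-0.3, -0.2, -0.3]
opening: 0.0383
```

Call:
arm_command([
  [[0,0,0,0,0,-0.1,-0.15],[0,0,0,0,0,-0.25,-0.15],[0,0,0,0,0,-0.36,-0.15],[0,0,0,0,0,-0.36,-0.15]],
])

```text
time: 9.55
tool_pos: [0.4216, -0.3321, 0.1612]
tool_rot: [3.133, 0.009, 1.569]
contact_force: [-0.4, 0.1, -0.7]
opening: 0.0392
```

Run:
```python
from h import *
st();cap('top','t5');cap('scene','s5')
go(.503,.0279,.15,-3)
```

```text
time 9.55
qpos [-0.8099  0.4178  1.6009 -0.      1.1108 -0.8077]
tool_pos [ 0.4216 -0.3321  0.1612]
tool_rot [3.1333 0.0087 1.5685]
contact_force [-0.3534  0.1349 -0.6976]
torque [-0.0045 -0.1656 -0.0164]
opening 0.0392
go [0.503, 0.0279, 0.15, -3.0] -> [0.0026, 0.0, 1.0318] [1.1944, 0.2746, 0.0194] rows>=10.8
```

View pics/t5.png

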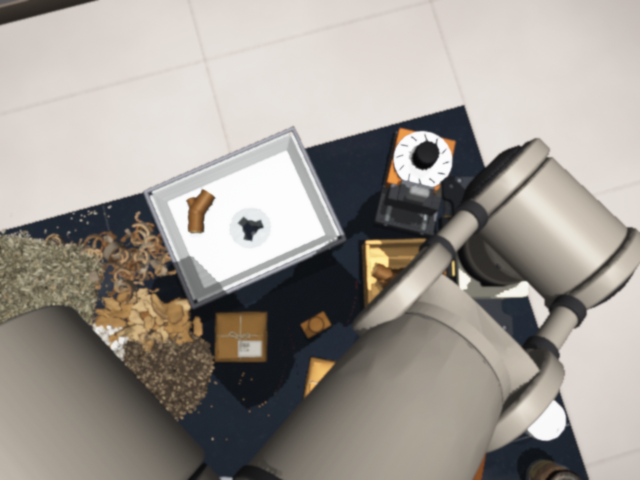

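View pics/s5.png

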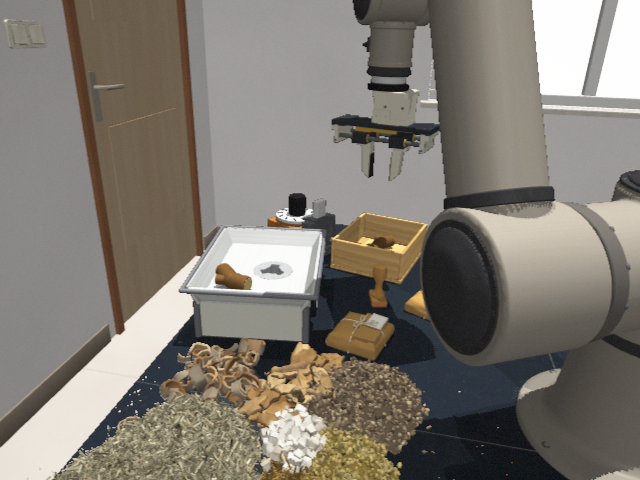

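The last root is still at (201,211). The drive slots now show at (250,229).

Call:
arm_command([
  [[0,0,0.08,0.05,0.01,0,0.09],[0,0,0.17,0.2,0.05,0,0.09],[0,0,0.26,0.35,0.08,0,0.09],[0,0,0.35,0.5,0.12,0,0.09],[0,0,0.44,0.65,0.15,0,0.09],[0,0,0.53,0.8,0.19,0,0.09],[0,0,0.62,0.95,0.22,0,0.09],[0,0,0.7,1.0,0.23,0,0.09]],
])

```text
time: 10.45
tool_pos: [0.4885, -0.0271, 0.1539]
tool_rot: [-3.14, 0.001, 0.483]
contact_force: [0.6, -1.1, 0.2]
opening: 0.0499
```

Run:
```python
from h import *
st();go(.503,.0279,.11,-3);go(.503,.0279,.07,-3)
```

```text
time 10.45
qpos [-2.1250e-01  3.5350e-01  1.7270e+00  5.0000e-04  1.0632e+00  8.7560e-01]
tool_pos [ 0.4885 -0.0271  0.1539]
tool_rot [-3.1399e+00  1.4000e-03  4.8260e-01]
contact_force [ 0.5819 -1.0675  0.2058]
torque [-0.0291 -0.0505 -0.0559]
opening 0.0499
go [0.503, 0.0279, 0.11, -3.0] -> [-0.0008, 0.0011, 0.3405] [0.128, -0.1397, 0.1465] rows>=3.6
go [0.503, 0.0279, 0.07, -3.0] -> [-0.0008, 0.0011, 0.3405] [0.1282, -0.1395, 0.2798] rows>=3.6
```

Call:
arm_command([
  [[0,0,0.09,0.05,-0.05,0,0.09],[0,0,0.18,0.128,-0.14,0,0.09],[0,0,0.27,0.128,-0.14,0,0.09],[0,0,0.34,0.128,-0.14,0.05,0.09],[0,0,0.34,0.128,-0.14,0.1,0.09],[0,0,0.34,0.128,-0.14,0.1,0.09]],
])

```text
time: 11.05
tool_pos: [0.5013, 0.0254, 0.1224]
tool_rot: [-3.141, 0.006, -0.047]
contact_force: [-1.2, 0.5, -0.2]
opening: 0.0501
```

Run:
```python
from h import *
st();go(.503,.0279,.07,-3)
```

```text
time 11.05
qpos [-1.0210e-01  4.1630e-01  1.7294e+00 -2.0000e-04  1.0017e+00  1.5160e+00]
tool_pos [0.5013 0.0254 0.1224]
tool_rot [-3.1414  0.0058 -0.0472]
contact_force [-1.2164  0.4576 -0.1856]
torque [0.0417 0.0394 0.0026]
opening 0.0501
go [0.503, 0.0279, 0.07, -3.0] -> [-0.0001, 0.0037, 0.0033] [0.0061, -0.0085, 0.1745] rows>=1.0
```

Call:
arm_command([
  [[0,0,0,0.005,-0.008,0.07,0.09],[0,0,0,0.005,-0.008,0.14,0.09],[0,0,0,0.005,-0.008,0.172,0.09],[0,0,0,0.005,-0.008,0.172,0.09],[0,0,0,0.005,-0.008,0.172,0.09]],
])

```text
time: 11.55
tool_pos: [0.5053, 0.0273, 0.0738]
tool_rot: [3.141, -0.001, -0.048]
contact_force: [0.8, -0.3, -0.4]
opening: 0.0504
```

Call:
arm_command([
  [[0,0,0,0,0,0,-0.8],[0,0,0,0,0,0,-0.8],[0,0,0,0,0,0,-0.8],[0,0,0,0,0,0,-0.8],[0,0,0,0,0,0,-0.8],[0,0,0,0,0,-0.06,-0.8],[0,0,0,0,0,-0.15,-0.8],[0,0,0,0,0,-0.28,-0.8]],
])

```text
time: 12.35
tool_pos: [0.5035, 0.0274, 0.1566]
tool_rot: [3.142, 0.005, -0.048]
contact_force: [-0.1, -1.3, -0.2]
opening: 0.0266
```

Run:
```python
from h import *
st();cap('scene','s6');go(.380,-.307,.15,90)
```

```text
time 12.35
qpos [-9.7500e-02  3.7700e-01  1.6812e+00 -3.0000e-04  1.0881e+00  1.5211e+00]
tool_pos [0.5035 0.0274 0.1566]
tool_rot [ 3.1416  0.0047 -0.0477]
contact_force [-0.1136 -1.3019 -0.1787]
torque [ 0.0402  0.028  -0.013 ]
opening 0.0266
go [0.38, -0.307, 0.15, 90.0] -> [0.0043, -0.0036, -1.0302] [-0.3719, 1.133, 0.0441] rows>=10.8
```

View pics/s6.png

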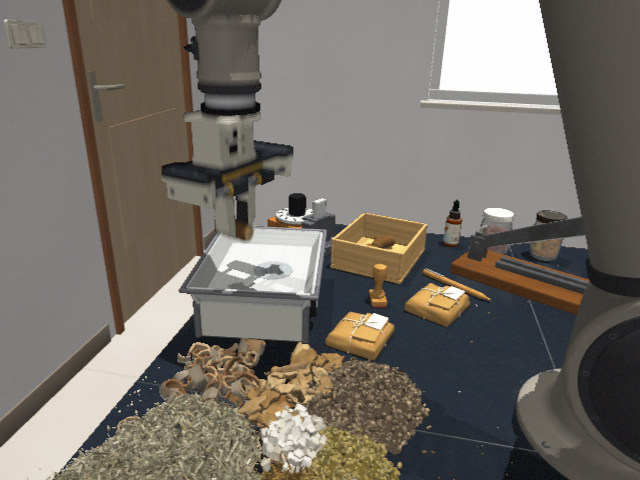

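Call:
arm_command([
  [[0,0,-0.09,-0.03,0.1,0,-0.8],[0,0,-0.18,-0.08,0.25,0,-0.8],[0,0,-0.27,-0.13,0.4,0,-0.8],[0,0,-0.36,-0.18,0.55,0,-0.8],[0,0,-0.45,-0.23,0.7,0,-0.8],[0,0,-0.54,-0.28,0.85,0,-0.8],[0,0,-0.63,-0.33,0.97,0,-0.8],[0,0,-0.72,-0.36,1.0,0,-0.8]],
])

```text
time: 13.2
tool_pos: [0.3819, -0.2696, 0.1573]
tool_rot: [3.141, 0.001, 1.019]
contact_force: [-0.5, 0.6, -0.3]
opening: 0.0267
```

Call:
arm_command([
  [[0,0,-0.09,0,0,0,-0.8],[0,0,-0.18,0,0,0,-0.8],[0,0,-0.27,0,0,0,-0.8],[0,0,-0.31,0,0,0,-0.8],[0,0,-0.31,0,0,0,-0.8]],
])

```text
time: 13.7
tool_pos: [0.3826, -0.2671, 0.1571]
tool_rot: [-3.141, 0.0, 1.502]
contact_force: [0.5, 0.0, -0.9]
opening: 0.0266
```

Run:
```python
from h import *
st();cap('scene','s7');go(.383,-.318,.055,90)
```

```text
time 13.7
qpos [-7.7370e-01  3.1040e-01  1.7827e+00 -2.0000e-04  1.0486e+00 -7.0510e-01]
tool_pos [ 0.3826 -0.2671  0.1571]
tool_rot [-3.1414  0.      1.5022]
contact_force [ 0.4589  0.0182 -0.9445]
torque [ 0.0504  0.0042 -0.0401]
opening 0.0266
go [0.383, -0.318, 0.055, 90.0] -> [-0.0001, -0.0, -0.0448] [-0.1693, 0.013, 0.3406] rows>=2.3
```

View pics/s7.png

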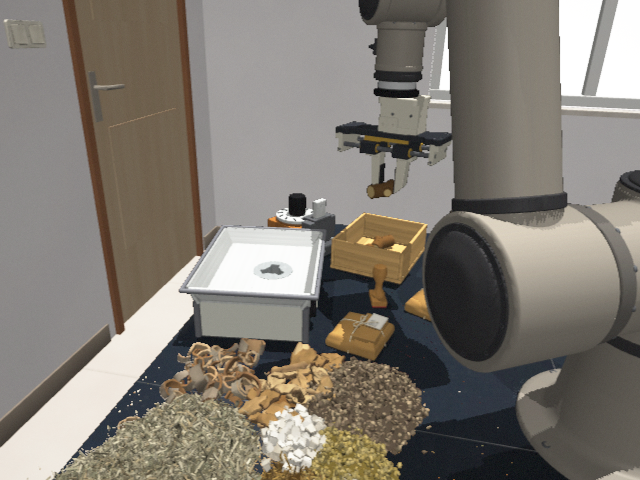

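Call:
arm_command([
  [[0,0,-0.0448,-0.1,0.013,0,-0.8],[0,0,-0.0448,-0.169,0.013,0.1,-0.8],[0,0,-0.0448,-0.169,0.013,0.2,-0.8],[0,0,-0.0448,-0.169,0.013,0.3,-0.8],[0,0,-0.0448,-0.169,0.013,0.34,-0.8],[0,0,-0.0448,-0.169,0.013,0.34,-0.15],[0,0,-0.0448,-0.169,0.013,0.34,-0.15],[0,0,-0.0448,-0.169,0.013,0.34,-0.15]],
])

```text
time: 14.55
tool_pos: [0.3841, -0.3187, 0.0568]
tool_rot: [3.14, 0.002, 1.572]
contact_force: [-0.1, 0.6, 0.2]
opening: 0.0388
```

Call:
arm_command([
  [[0,0,0,0,0,-0.1,-0.15],[0,0,0,0,0,-0.25,-0.15],[0,0,0,0,0,-0.45,-0.15],[0,0,0,0,0,-0.5,-0.15],[0,0,0,0,0,-0.5,-0.15]],
])

```text
time: 15.05
tool_pos: [0.385, -0.3196, 0.2109]
tool_rot: [3.134, 0.008, 1.572]
contact_force: [-0.5, 0.0, -0.2]
opening: 0.0392
```

Run:
```python
from h import *
st();d=cap('top','t8');cap('scene','s8')
go(.40,-.1,.22,40)
im=d['image'][:,:,::-1]
cv2.imwrite('pics/c8.png',cv2.resize(im[170:290,180:330],None,fx=5,fy=5,interpolation=cv2.INTER_CUBIC))
```

```text
time 15.05
qpos [-0.8462  0.3046  1.6248 -0.      1.2009 -0.8478]
tool_pos [ 0.385  -0.3196  0.2109]
tool_rot [3.1342 0.0084 1.5724]
contact_force [-0.4843  0.0028 -0.1965]
torque [ 0.0087 -0.0444  0.0388]
opening 0.0392
go [0.4, -0.1, 0.22, 40.0] -> [0.0016, 0.0007, 0.5566] [0.7264, 0.0566, -0.0465] rows>=5.8
```

View pics/t8.png

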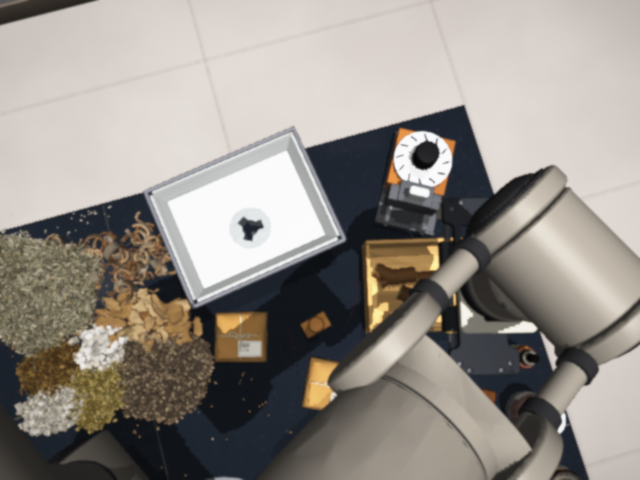

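View pics/s8.png

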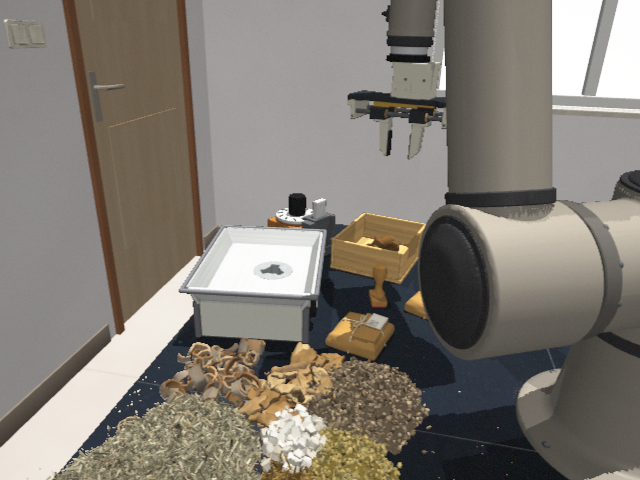

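View pics/c8.png

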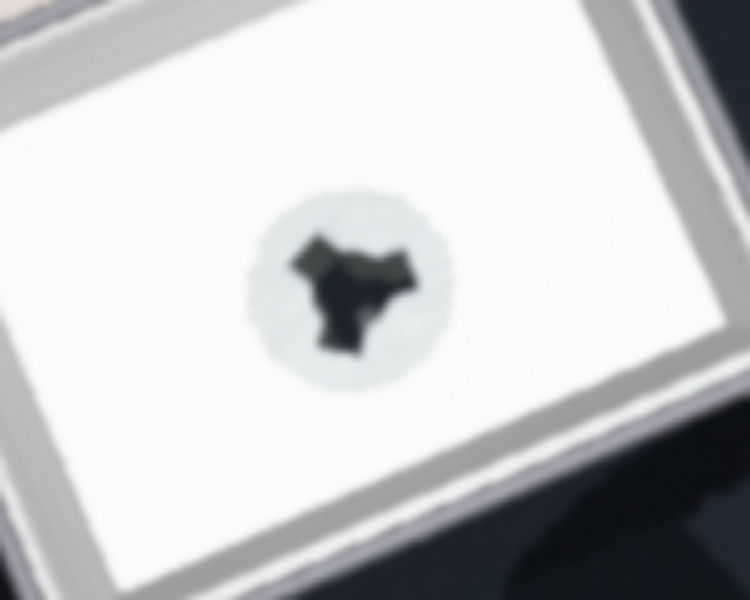

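All three roots are in the tray and the deck is empty. In the crop, the slots run from (352,290) towards (314,252), (404,270) and (340,347). Next I'll measure the bore, slots, knob and tab.

Run:
```python
from h import *
d=ld('t8');P=pts(d);z=P[...,2]
def ray(u,v,zz):
    f=240/np.tan(np.radians(float(d['fov_y']))/2);T=d['cam_to_world']
    r=T[:3,:3]@np.array([(u-float(d['cx']))/f,(v-float(d['cy']))/f,1]);o=T[:3,3];return (o+r*(zz-o[2])/r[2])[:2]
cr=lambda x,y:ray(180+(x+.5)/5-.5,170+(y+.5)/5-.5,.0655)
L,Rr,T,B=[cr(*c) for c in [(247,290),(456,290),(352,187),(352,393)]]
c=(L+Rr+T+B)/4;print('bore',c,'dia',np.linalg.norm(L-Rr),np.linalg.norm(T-B))
for e in [(304,250),(410,268),(340,352)]:
    q=cr(*e)-c;print('slot ang',np.degrees(np.arctan2(q[1],q[0])),np.linalg.norm(q))
# tighter: dark hole mask centroid of disc via grey threshold
d0=ld('top0');P0=pts(d0)
hsv=cv2.cvtColor(d0['image'],cv2.COLOR_RGB2HSV)
def box(u0,u1,v0,v1):
    m=np.zeros((480,640),bool);m[v0:v1,u0:u1]=1;return m
m=box(405,450,125,175)&(P0[...,2]>.09)&(P0[...,2]<.108)
q=P0[m];print('knob',q.mean(0),np.median(q[:,2]),m.sum(),cv2.minEnclosingCircle((q[q[:,2]>.096][:,:2]*1000).astype(np.float32)))
m=box(400,440,178,205)&(P0[...,2]>.094)&(P0[...,2]<.112)
q=P0[m];print('tab',q.mean(0),m.sum(),cv2.minAreaRect((q[:,:2]*1000).astype(np.float32)))
m=box(385,465,120,195)&(P0[...,2]>.05)&(P0[...,2]<.062)
q=P0[m];print('disc',q.mean(0),cv2.minEnclosingCircle((q[:,:2]*1000).astype(np.float32)))
m=box(380,470,120,190)&(hsv[...,0]<20)&(hsv[...,1]>150)&(P0[...,2]>.03)&(P0[...,2]<.052)
q=P0[m];print('seat',cv2.minAreaRect((q[:,:2]*1000).astype(np.float32)))
```

```text
bore [ 0.49019677 -0.04741288] dia 0.06298627398032652 0.06293439034908271
slot ang 49.38698653507121 0.01899559136686085
slot ang -69.96372330203788 0.018701363677493987
slot ang 169.42378741180443 0.019239719000594763
knob [ 0.59446061 -0.31307012  0.09686649] 0.09718734988170796 477 ((595.287841796875, -313.8872985839844), 17.58710479736328)
tab [ 0.53405699 -0.29726205  0.10129838] 194 ((534.8550415039062, -298.30755615234375), (30.503801345825195, 14.604323387145996), 76.83515167236328)
disc [ 0.59359171 -0.31145544  0.05581619] ((584.66552734375, -300.9434814453125), 61.98185729980469)
seat ((596.427490234375, -313.8987731933594), (90.64990997314453, 91.2666015625), 76.10525512695312)
```

Run:
```python
from h import *
go(.5343,-.2982,.17,-14)
```

```text
go [0.5343, -0.2982, 0.17, -14.0] -> [0.002, -0.0001, 1.1566] [0.0654, 0.5029, 0.1223] rows>=12.1
```

Call:
arm_command([
  [[0,0,0.09,0.01,0.03,0,0.35],[0,0,0.18,0.02,0.1,0,0.35],[0,0,0.27,0.03,0.2,0,0.35],[0,0,0.36,0.04,0.3,0,0.35],[0,0,0.45,0.05,0.4,0,0.35],[0,0,0.54,0.065,0.5,0,0.35],[0,0,0.63,0.065,0.5,0,0.35],[0,0,0.72,0.065,0.5,0,0.35]],
])

```text
time: 15.95
tool_pos: [0.5333, -0.2972, 0.2031]
tool_rot: [-3.139, 0.002, 0.437]
contact_force: [-0.3, 0.1, -0.4]
opening: 0.0621
```

Call:
arm_command([
  [[0,0,0.09,0,0,0,0.35],[0,0,0.18,0,0,0,0.35],[0,0,0.27,0,0,0,0.35],[0,0,0.36,0,0,0,0.35],[0,0,0.437,0,0,0,0.35],[0,0,0.437,0,0,0.05,0.35],[0,0,0.437,0,0,0.1,0.35],[0,0,0.437,0,0,0.1,0.35]],
])

```text
time: 16.75
tool_pos: [0.5315, -0.297, 0.1717]
tool_rot: [-3.139, 0.007, -0.245]
contact_force: [-0.1, 0.3, -0.3]
opening: 0.0619
```

Run:
```python
from h import *
st();go(.5343,-.2982,.077,-14)
```

```text
time 16.75
qpos [-6.3530e-01  5.4380e-01  1.3549e+00 -1.0000e-04  1.2499e+00  1.1807e+00]
tool_pos [ 0.5315 -0.297   0.1717]
tool_rot [-3.139   0.0065 -0.2451]
contact_force [-0.1099  0.2693 -0.2825]
torque [0.0824 0.0304 0.0276]
opening 0.0619
go [0.5343, -0.2982, 0.077, -14.0] -> [-0.0016, 0.0041, -0.0005] [0.012, 0.0025, 0.3157] rows>=1.9
```

Call:
arm_command([
  [[0,0,0,0.008,0.002,0.08,0.35],[0,0,0,0.008,0.002,0.16,0.35],[0,0,0,0.008,0.002,0.24,0.35],[0,0,0,0.008,0.002,0.3,0.35],[0,0,0,0.008,0.002,0.312,0.35],[0,0,0,0.008,0.002,0.312,0.35]],
])

```text
time: 17.35
tool_pos: [0.5352, -0.2992, 0.0814]
tool_rot: [-3.141, 0.001, -0.245]
contact_force: [-0.4, 0.2, -0.1]
opening: 0.0619
```

Run:
```python
from h import *
st();cap('scene','s9');cap('top','t9')
im=cv2.imread('pics/s9.png');cv2.imwrite('pics/c9.png',cv2.resize(im[130:280,220:400],None,fx=4,fy=4,interpolation=cv2.INTER_CUBIC))
```

```text
time 17.35
qpos [-0.6347  0.6408  1.4507 -0.      1.0513  1.1812]
tool_pos [ 0.5352 -0.2992  0.0814]
tool_rot [-3.1411e+00  1.2000e-03 -2.4510e-01]
contact_force [-0.3669  0.248  -0.0752]
torque [ 0.0634 -0.0828 -0.0338]
opening 0.0619
```

View pics/c9.png

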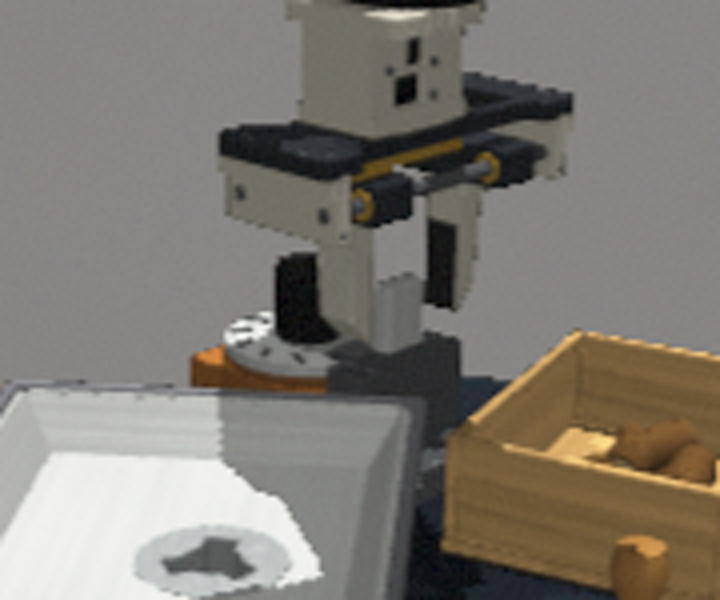

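The fingers straddle the tab, which is at crop (400,310). Pinching it and pulling.

Call:
arm_command([
  [[0,0,0,0,0,0,-0.8],[0,0,0,0,0,0,-0.8],[0,0,0,0,0,0,-0.8],[0,0,0,0,0,0,-0.8],[0,0,0,0,0,0,-0.8],[0,0,0,0,0,0,-0.8]],
], grip_force=25)

```text
time: 18.05
tool_pos: [0.5355, -0.299, 0.0819]
tool_rot: [-3.141, -0.0, -0.245]
contact_force: [-0.0, 2.6, 2.4]
opening: 0.03
```

Call:
arm_command([
  [[0,0,0,-0.012,0,0,-0.8],[0,0,0,-0.024,0,0,-0.8],[0,0,0,-0.036,0,0,-0.8],[0,0,0,-0.048,0,0,-0.8],[0,0,0,-0.06,0,0,-0.8],[0,0,0,-0.07,0,0,-0.8],[0,0,0,-0.079,0,0,-0.8],[0,0,0,-0.079,0,0,-0.8]],
])

```text
time: 18.85
tool_pos: [0.514, -0.2934, 0.0819]
tool_rot: [-3.141, -0.004, -0.245]
contact_force: [9.9, 2.9, -2.6]
opening: 0.0298
```

Run:
```python
from h import *
st()
```

```text
time 18.85
qpos [-0.6493  0.604   1.5218  0.0024  1.0122  1.1657]
tool_pos [ 0.514  -0.2934  0.0819]
tool_rot [-3.1412 -0.0042 -0.2454]
contact_force [ 9.9209  2.901  -2.6128]
torque [ 0.5669 -1.3765 -0.118 ]
opening 0.0298
```

Call:
arm_command([
  [[0,0,0,0.003,0,0,0.35],[0,0,0,0.003,0,0,0.35],[0,0,0,0.003,0,0,0.35],[0,0,0,0.003,0,0,0.35],[0,0,0,0.003,0,-0.1,0.35],[0,0,0,0.003,0,-0.25,0.35],[0,0,0,-0.2,0,-0.4,0.35],[0,0,0,-0.3,0,-0.5,0.35]],
])

```text
time: 19.65
tool_pos: [0.4369, -0.2747, 0.2204]
tool_rot: [3.141, 0.001, -0.244]
contact_force: [-0.3, -0.2, 0.4]
opening: 0.062
```

Run:
```python
from h import *
st();d=cap('top','t10');P=pts(d)
im=d['image'][:,:,::-1];cv2.imwrite('pics/c10.png',cv2.resize(im[110:260,350:500],None,fx=4,fy=4,interpolation=cv2.INTER_CUBIC))
def box(u0,u1,v0,v1):
    m=np.zeros((480,640),bool);m[v0:v1,u0:u1]=1;return m
m=box(395,445,178,215)&(P[...,2]>.094)&(P[...,2]<.112)
q=P[m];print('tab',q.mean(0) if m.sum() else 0,m.sum(),cv2.minAreaRect((q[:,:2]*1000).astype(np.float32)))
m=box(405,450,125,175)&(P[...,2]>.096)&(P[...,2]<.108)
q=P[m];print('knob',q.mean(0),cv2.minEnclosingCircle((q[:,:2]*1000).astype(np.float32)))
```

```text
time 19.65
qpos [-7.0960e-01  3.3140e-01  1.5580e+00 -5.0000e-04  1.2528e+00  1.1058e+00]
tool_pos [ 0.4369 -0.2747  0.2204]
tool_rot [ 3.1415e+00  8.0000e-04 -2.4450e-01]
contact_force [-0.2644 -0.219   0.404 ]
torque [ 0.0018  0.0058 -0.0275]
opening 0.062
tab 0 0 ((0.0, 0.0), (0.0, 0.0), 0.0)
knob [nan nan nan] ((0.0, 0.0), 0.0)<stdin>:9: RuntimeWarning: Mean of empty slice.
  ret = um.true_divide(
```

View pics/c10.png

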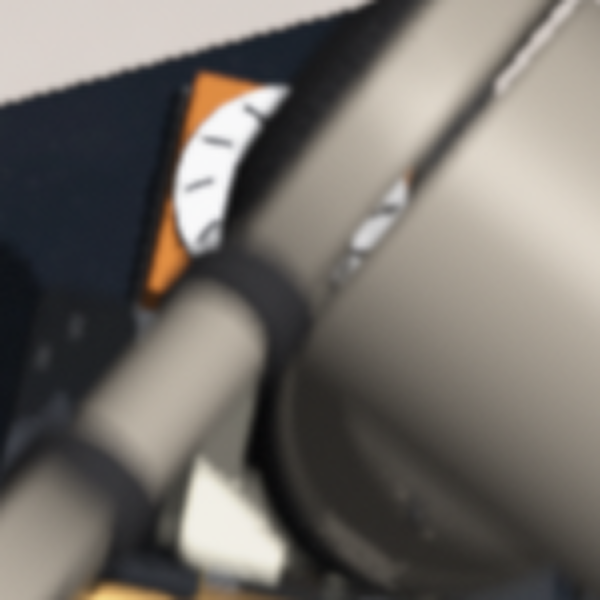

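Run:
```python
from h import *
d=cap('scene','s11');P=pts(d)
im=d['image'][:,:,::-1];cv2.imwrite('pics/c11.png',cv2.resize(im[170:280,250:400],None,fx=5,fy=5,interpolation=cv2.INTER_CUBIC))
d0=ld('scene0');P0=pts(d0)
for n,Q in (('before',P0),('after',P)):
    m=(Q[...,2]>.085)&(Q[...,2]<.107)&(abs(Q[...,0]-.53)<.04)&(abs(Q[...,1]+.295)<.03)
    print(n,m.sum(),Q[m].mean(0),Q[m].min(0),Q[m].max(0))
    m=(Q[...,2]>.07)&(Q[...,2]<.102)&(abs(Q[...,0]-.595)<.03)&(abs(Q[...,1]+.313)<.03)
    print(n,'knob',m.sum(),Q[m].mean(0),Q[m].max(0))
```

```text
before 136 [ 0.53208426 -0.2934976   0.09533816] [ 0.52416574 -0.31281699  0.08544103] [ 0.54455713 -0.28059919  0.10413398]
before knob 285 [ 0.58982202 -0.30523435  0.08707222] [ 0.61157448 -0.29366792  0.09951336]
after 135 [ 0.51031001 -0.28777708  0.09522362] [ 0.50278919 -0.30574124  0.08521273] [ 0.52189234 -0.27491391  0.10420877]
after knob 286 [ 0.58998375 -0.30540405  0.08711093] [ 0.61180776 -0.29397913  0.09930571]
```

View pics/c11.png

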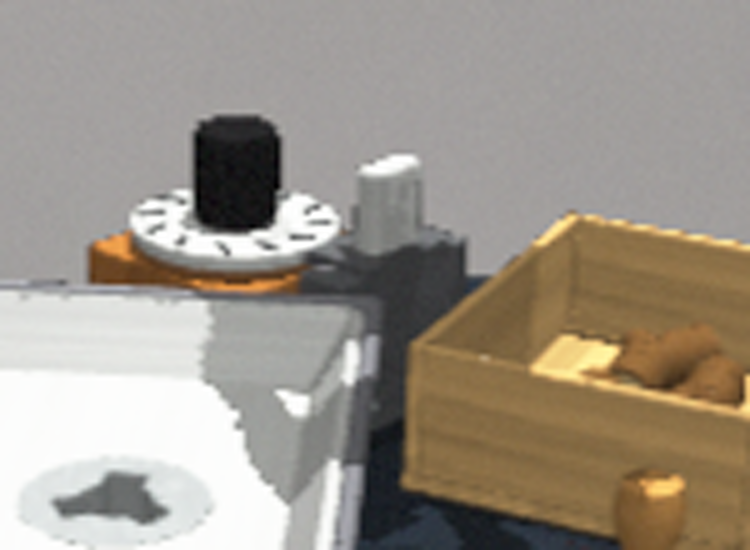

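The jaw is about 22.5 mm open, past the 15 mm needed. Now the knob.

Run:
```python
from h import *
go(.5955,-.3137,.16,-14)
```

```text
go [0.5955, -0.3137, 0.16, -14.0] -> [0.0024, -0.0035, -0.0011] [0.5442, -0.0059, 0.218] rows>=3.5
```

Call:
arm_command([
  [[0,0,0,0.1,-0.006,0,0.5],[0,0,0,0.25,-0.006,0,0.5],[0,0,0,0.4,-0.006,0,0.5],[0,0,0,0.5,-0.006,0.05,0.5],[0,0,0,0.544,-0.006,0.15,0.5],[0,0,0,0.544,-0.006,0.218,0.5],[0,0,0,0.544,-0.006,0.218,0.5],[0,0,0,0.544,-0.006,0.218,0.5]],
])

```text
time: 20.55
tool_pos: [0.5968, -0.3129, 0.154]
tool_rot: [-3.141, 0.001, -0.245]
contact_force: [0.2, -0.1, 1.3]
opening: 0.0686
```

Run:
```python
from h import *
st();go(.5955,-.3137,.064,-14)
```

```text
time 20.55
qpos [-5.9650e-01  6.7510e-01  1.1655e+00 -2.0000e-04  1.3019e+00  1.2195e+00]
tool_pos [ 0.5968 -0.3129  0.154 ]
tool_rot [-3.1414e+00  1.0000e-03 -2.4510e-01]
contact_force [ 0.1701 -0.061   1.2641]
torque [0.0593 0.0159 0.0262]
opening 0.0686
go [0.5955, -0.3137, 0.064, -14.0] -> [-0.0001, 0.0006, -0.0005] [-0.0033, 0.0037, 0.2999] rows>=1.8
```

Call:
arm_command([
  [[0,0,0,-0.003,0.003,0.08,0.5],[0,0,0,-0.003,0.003,0.16,0.5],[0,0,0,-0.003,0.003,0.23,0.5],[0,0,0,-0.003,0.003,0.28,0.5],[0,0,0,-0.003,0.003,0.295,0.5],[0,0,0,-0.003,0.003,0.295,0.5]],
])

```text
time: 21.15
tool_pos: [0.596, -0.3138, 0.0664]
tool_rot: [3.141, -0.001, -0.245]
contact_force: [0.4, 0.6, 0.7]
opening: 0.0691
```

Call:
arm_command([
  [[0,0,0,0,0,0,-0.8],[0,0,0,0,0,0,-0.8],[0,0,0,0,0,0,-0.8],[0,0,0,0,0,0,-0.8],[0,0,0,0,0,0,-0.8],[0,0,0,0,0,0,-0.8]],
], grip_force=40)

```text
time: 21.75
tool_pos: [0.5959, -0.3139, 0.0663]
tool_rot: [3.141, -0.001, -0.245]
contact_force: [-1.2, -0.2, 2.4]
opening: 0.0354
```

Run:
```python
from h import *
st();
d=cap('scene','s12');im=d['image'][:,:,::-1];cv2.imwrite('pics/c12.png',cv2.resize(im[130:280,220:400],None,fx=4,fy=4,interpolation=cv2.INTER_CUBIC))
```

```text
time 21.75
qpos [-5.9840e-01  7.5590e-01  1.2646e+00 -4.0000e-04  1.1203e+00  1.2177e+00]
tool_pos [ 0.5959 -0.3139  0.0663]
tool_rot [ 3.141e+00 -7.000e-04 -2.451e-01]
contact_force [-1.1621 -0.1896  2.3921]
torque [-0.1061  0.0914 -0.0782]
opening 0.0354
```

View pics/c12.png

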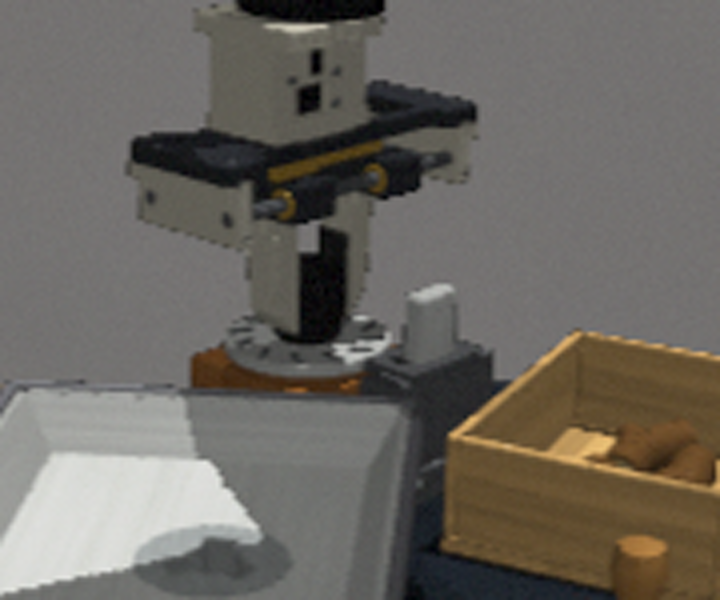

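The knob is gripped, opening 35.4 mm. Lifting straight up.

Call:
arm_command([
  [[0,0,0,0,0,-0.03,-0.8],[0,0,0,0,0,-0.07,-0.8],[0,0,0,0,0,-0.12,-0.8],[0,0,0,0,0,-0.18,-0.8],[0,0,0,0,0,-0.26,-0.8],[0,0,0,0,0,-0.36,-0.8],[0,0,0,0,0,-0.46,-0.8],[0,0,0,0,0,-0.5,-0.8]],
])

```text
time: 22.6
tool_pos: [0.5968, -0.3141, 0.2207]
tool_rot: [3.139, -0.006, -0.245]
contact_force: [0.8, -0.2, -3.0]
opening: 0.0352
```

Run:
```python
from h import *
st();
d=cap('scene','s13');im=d['image'][:,:,::-1];cv2.imwrite('pics/c13.png',cv2.resize(im[60:280,220:400],None,fx=2.7,fy=2.7,interpolation=cv2.INTER_CUBIC))
go(.4902,-.0474,.22,-14)
```

```text
time 22.6
qpos [-0.598   0.6275  1.0694  0.      1.4381  1.2177]
tool_pos [ 0.5968 -0.3141  0.2207]
tool_rot [ 3.1393 -0.0062 -0.2449]
contact_force [ 0.7513 -0.2081 -2.9534]
torque [-0.0263 -0.0071  0.0253]
opening 0.0352
go [0.4902, -0.0474, 0.22, -14.0] -> [0.0017, -0.0045, -0.0004] [-0.561, -0.7765, -0.002] rows>=5.7
```

View pics/c13.png

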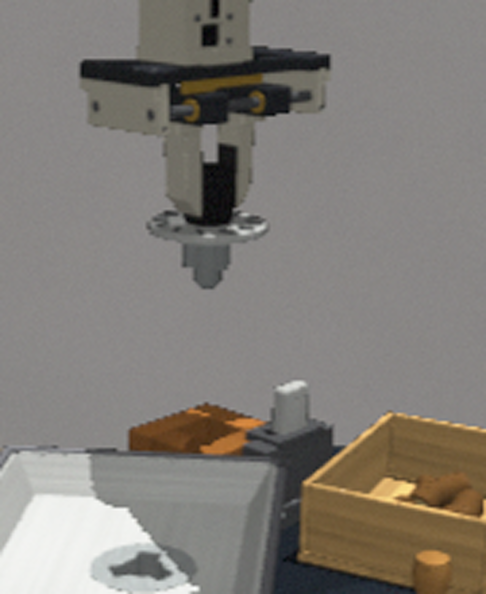

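Call:
arm_command([
  [[0,0,0,-0.05,-0.07,0,-0.8],[0,0,0,-0.14,-0.19,0,-0.8],[0,0,0,-0.23,-0.32,0,-0.8],[0,0,0,-0.32,-0.45,0,-0.8],[0,0,0,-0.42,-0.58,0,-0.8],[0,0,0,-0.5,-0.7,0,-0.8],[0,0,0,-0.561,-0.7765,0,-0.8],[0,0,0,-0.561,-0.7765,0,-0.8]],
])

```text
time: 23.45
tool_pos: [0.4866, -0.0432, 0.2152]
tool_rot: [-3.141, 0.003, -0.241]
contact_force: [0.1, -0.2, -3.8]
opening: 0.0353
```

Run:
```python
from h import *
st();
d=cap('scene','s14');im=d['image'][:,:,::-1];cv2.imwrite('pics/s14c.png',cv2.resize(im[80:300,180:400],None,fx=2.7,fy=2.7,interpolation=cv2.INTER_CUBIC))
go(.4902,-.0474,.15,-14)
```

```text
time 23.45
qpos [-2.4630e-01  2.8720e-01  1.6371e+00  1.0000e-03  1.2203e+00  1.5656e+00]
tool_pos [ 0.4866 -0.0432  0.2152]
tool_rot [-3.1406e+00  3.0000e-03 -2.4140e-01]
contact_force [ 0.0924 -0.2148 -3.8035]
torque [-0.024   0.0388  0.0068]
opening 0.0353
go [0.4902, -0.0474, 0.15, -14.0] -> [0.0, 0.0008, 0.0013] [0.0095, 0.0056, 0.2181] rows>=1.3
```

View pics/s14c.png

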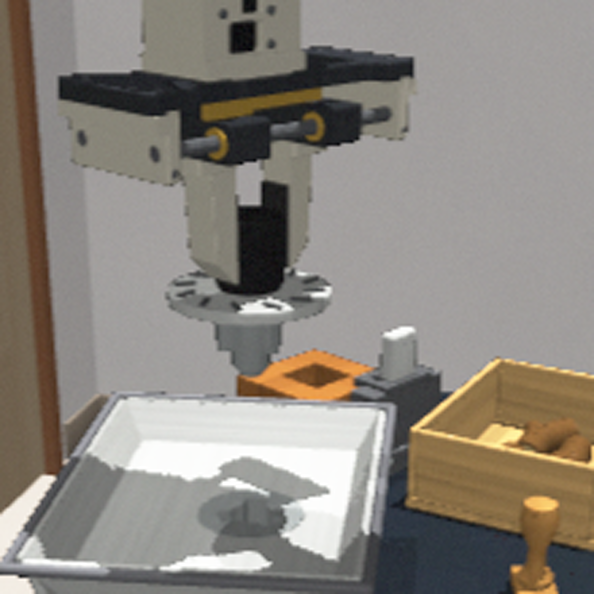

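Run:
```python
from h import *
d=ld('s14');P=pts(d);im=d['image'][:,:,::-1]
cv2.imwrite('pics/k14.png',cv2.resize(im[180:225,235:310],None,fx=10,fy=10,interpolation=cv2.INTER_CUBIC))
q=P[185:222,240:305].reshape(-1,3);
for a,b in ((.205,.22),(.197,.203),(.176,.192),(.155,.17)):
    k=q[(q[:,2]>a)&(q[:,2]<b)&(np.hypot(q[:,0]-.488,q[:,1]+.045)<.06)]
    print(a,len(k),k.mean(0) if len(k) else '',k.min(0) if len(k) else '',k.max(0) if len(k) else '')
    if a==.176:
        for p in k[::6]: 
            r=p[:2]-np.array([.4866,-.0432]);print(np.round(np.hypot(*r)*1000,1),np.round(np.degrees(np.arctan2(r[1],r[0]))),np.round(p[2],3),end=' | ')
```

```text
0.205 455 [ 0.47551137 -0.0274456   0.20624135] [ 0.4411662  -0.07108789  0.20500125] [0.52595894 0.00295141 0.21259274]
0.197 176 [ 0.46761246 -0.01293638  0.20090669] [ 0.44108336 -0.0553871   0.19796523] [0.52249491 0.00300286 0.20295869]
0.176 185 [ 0.48140211 -0.03443716  0.18190021] [ 0.46581988 -0.04402936  0.17608139] [ 0.50133892 -0.02567879  0.18827549]
18.7 43.0 0.185 | 11.6 67.0 0.186 | 11.6 119.0 0.187 | 13.5 160.0 0.187 | 20.6 178.0 0.187 | 14.1 72.0 0.185 | 10.8 111.0 0.186 | 13.1 153.0 0.186 | 18.5 179.0 0.185 | 14.7 64.0 0.183 | 8.3 96.0 0.183 | 10.7 152.0 0.183 | 19.6 168.0 0.185 | 16.8 66.0 0.182 | 9.8 91.0 0.182 | 11.4 141.0 0.182 | 19.3 163.0 0.184 | 17.0 57.0 0.18 | 12.4 90.0 0.181 | 10.7 134.0 0.181 | 18.7 158.0 0.182 | 18.3 54.0 0.178 | 11.0 75.0 0.178 | 11.8 126.0 0.18 | 16.2 158.0 0.18 | 19.7 63.0 0.178 | 10.5 71.0 0.176 | 10.5 126.0 0.178 | 16.3 158.0 0.179 | 15.1 75.0 0.176 | 18.3 154.0 0.178 | 0.155 100 [ 0.48186461 -0.03637483  0.16405476] [ 0.47430678 -0.04818516  0.15526988] [ 0.4931407  -0.03122023  0.16999861]
```

View pics/k14.png

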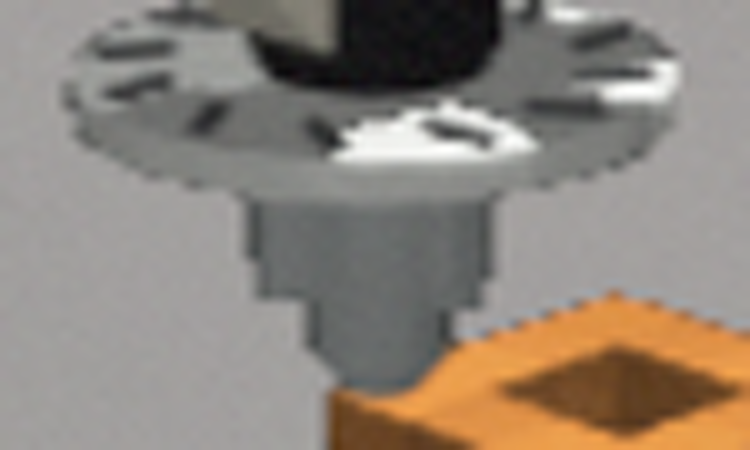

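From the picture, the two visible keys point to about 52° and 172°. The slots are at about 50°, 170° and -70°, so the rotor is already close to aligned. Lowering over the bore.

Call:
arm_command([
  [[0,0,0,0.0095,0.0056,0.05,-0.8],[0,0,0,0.0095,0.0056,0.12,-0.8],[0,0,0,0.0095,0.0056,0.18,-0.8],[0,0,0,0.0095,0.0056,0.21,-0.8],[0,0,0,0.0095,0.0056,0.218,-0.8],[0,0,0,0.0095,0.0056,0.218,-0.8],[0,0,0,0.0095,0.0056,0.218,-0.8],[0,0,0,0.0095,0.0056,0.218,-0.8]],
])

```text
time: 24.3
tool_pos: [0.4919, -0.0492, 0.1512]
tool_rot: [3.141, -0.002, -0.245]
contact_force: [-0.6, 0.2, -2.4]
opening: 0.0354
```

Run:
```python
from h import *
for i in range(3):
    s=st() if i==0 else robot.observe(); print(s['tool_pos'],s['time'])
    d=cap('scene','s15');
im=d['image'][:,:,::-1];cv2.imwrite('pics/s15c.png',cv2.resize(im[150:310,180:340],None,fx=3.7,fy=3.7,interpolation=cv2.INTER_CUBIC))
go(.4902,-.0474,.15,-14)
```

```text
time 24.3
qpos [-2.5480e-01  3.6340e-01  1.7203e+00 -1.0000e-04  1.0563e+00  1.5611e+00]
tool_pos [ 0.4919 -0.0492  0.1512]
tool_rot [ 3.1415e+00 -1.6000e-03 -2.4510e-01]
contact_force [-0.645   0.1924 -2.4489]
torque [ 0.0689 -0.0499  0.0318]
opening 0.0354
[ 0.49186105 -0.04921151  0.15119123] 24.3
[ 0.4917737  -0.04915465  0.15114615] 24.35
[ 0.49166924 -0.04909934  0.15102751] 24.4
go [0.4902, -0.0474, 0.15, -14.0] -> [0.0001, -0.0007, -0.0004] [-0.0059, -0.0043, 0.0031] rows>=0.0
```

View pics/s15c.png

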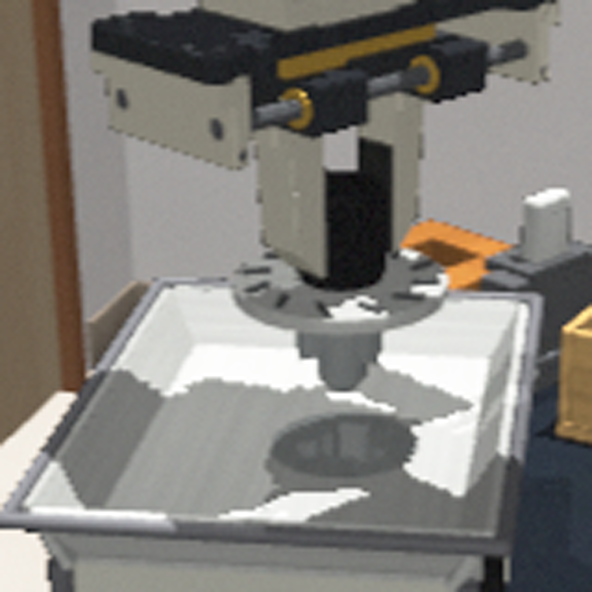

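Call:
arm_command([
  [[0,0,0,0,0,0,-0.8],[0,0,0,0,0,0,-0.8],[0,0,0,0,0,0,-0.8],[0,0,0,0,0,0,-0.8],[0,0,0,0,0,0,-0.8],[0,0,0,0,0,0,-0.8]],
])

```text
time: 25.05
tool_pos: [0.4913, -0.049, 0.1504]
tool_rot: [3.141, 0.0, -0.245]
contact_force: [0.8, 0.1, -2.6]
opening: 0.0353
```

Run:
```python
from h import *
s=st();go(.4902,-.0474,.15,-14)
d=cap('scene','s16');P=pts(d)
# rotor disc rim points: z between tcp-59mm+43..50 -> fit circle (near half) ; nose points
z0=s['tool_pos'][2]-.059
f=240/np.tan(np.radians(float(d['fov_y']))/2)
q=P.reshape(-1,3);c=s['tool_pos'][:2]
k=q[(abs(q[:,2]-z0-.0465)<.0025)&(abs(np.hypot(*(q[:,:2]-c).T)-.045)<.006)]
A=np.c_[2*k[:,:2],np.ones(len(k))];b=(k[:,:2]**2).sum(1);x=np.linalg.lstsq(A,b,rcond=None)[0];print(len(k),'free fit',x[:2],np.sqrt(x[2]+x[0]**2+x[1]**2))
from scipy.optimize import least_squares
def fit(k,r): return least_squares(lambda p:np.hypot(k[:,0]-p[0],k[:,1]-p[1])-r,c,loss='soft_l1',f_scale=.001).x
print('rim centre',fit(k,.045))
k=q[(q[:,2]>z0+.060)&(q[:,2]<z0+.09)&(abs(np.hypot(*(q[:,:2]-c).T)-.018)<.005)]
# bore disc circle in scene: ray method
for z in (.0655,): pass
im=d['image'][:,:,::-1];cv2.imwrite('pics/b16.png',cv2.resize(im[225:295,240:310],None,fx=8,fy=8,interpolation=cv2.INTER_CUBIC))
```

```text
time 25.05
qpos [-2.5480e-01  3.6430e-01  1.7213e+00 -1.0000e-04  1.0559e+00  1.5612e+00]
tool_pos [ 0.4913 -0.049   0.1504]
tool_rot [ 3.1415  0.     -0.2451]
contact_force [ 0.7909  0.096  -2.6331]
torque [ 0.0837  0.0064 -0.0054]
opening 0.0353
go [0.4902, -0.0474, 0.15, -14.0] -> [0.0001, 0.0, -0.0005] [-0.005, -0.0044, 0.0013] rows>=0.0
249 free fit [ 0.48999957 -0.0478098 ] 0.042864135908808595
rim centre [ 0.49126134 -0.04968676]
```

View pics/b16.png

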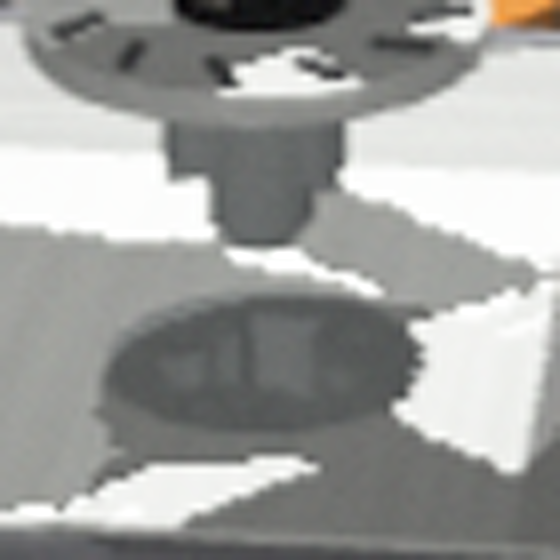

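Run:
```python
from h import *
d=ld('s16');f=240/np.tan(np.radians(float(d['fov_y']))/2);T=d['cam_to_world']
def ray(x,y,zz):
    u=240+(x+.5)/8-.5;v=225+(y+.5)/8-.5
    r=T[:3,:3]@np.array([(u-float(d['cx']))/f,(v-float(d['cy']))/f,1]);o=T[:3,3];return (o+r*(zz-o[2])/r[2])[:2]
ps=np.array([ray(x,y,.0655) for x,y in [(104,365),(418,358),(262,297),(262,432),(150,412),(370,412)]])
from scipy.optimize import least_squares
print(least_squares(lambda p:np.hypot(*(ps-p[:2]).T)-.032,[.49,-.047]).x,(ps[0]+ps[1])/2)
```

```text
[ 0.48829157 -0.04608698] [ 0.48815487 -0.04551189]
```

Call:
arm_command([
  [[0,0,0,-0.007,-0.0055,0,-0.8],[0,0,0,-0.007,-0.0055,0.03,-0.8],[0,0,0,-0.007,-0.0055,0.06,-0.8],[0,0,0,-0.007,-0.0055,0.085,-0.8],[0,0,0,-0.007,-0.0055,0.1,-0.8],[0,0,0,-0.007,-0.0055,0.11,-0.8],[0,0,0,-0.007,-0.0055,0.12,-0.8],[0,0,0,-0.007,-0.0055,0.12,-0.8]],
])

```text
time: 25.9
tool_pos: [0.4896, -0.0469, 0.1141]
tool_rot: [3.142, 0.0, -0.245]
contact_force: [-0.1, 0.1, -3.6]
opening: 0.0356
```

Run:
```python
from h import *
s=st()
```

```text
time 25.9
qpos [-2.5140e-01  4.0880e-01  1.7707e+00 -1.0000e-04  9.6260e-01  1.5645e+00]
tool_pos [ 0.4896 -0.0469  0.1141]
tool_rot [ 3.1415e+00  5.0000e-04 -2.4510e-01]
contact_force [-0.113   0.067  -3.6309]
torque [ 0.0389  0.0205 -0.0149]
opening 0.0356
```

The nose is in the bore with no contact force. Continuing in small steps.

Call:
arm_command([
  [[0,0,0,0,0,0.006,-0.8],[0,0,0,0,0,0.012,-0.8],[0,0,0,0,0,0.018,-0.8],[0,0,0,0,0,0.023,-0.8],[0,0,0,0,0,0.027,-0.8],[0,0,0,0,0,0.027,-0.8]],
])

```text
time: 26.5
tool_pos: [0.4896, -0.0469, 0.1062]
tool_rot: [3.142, 0.0, -0.245]
contact_force: [0.1, -0.2, -2.8]
opening: 0.0355
```

Run:
```python
from h import *
s=st()
```

```text
time 26.5
qpos [-2.5140e-01  4.1990e-01  1.7797e+00 -1.0000e-04  9.4220e-01  1.5645e+00]
tool_pos [ 0.4896 -0.0469  0.1062]
tool_rot [ 3.1415e+00  3.0000e-04 -2.4510e-01]
contact_force [ 0.1262 -0.18   -2.7657]
torque [0.037  0.0332 0.0348]
opening 0.0355
```

Call:
arm_command([
  [[0,0,0,0,0,0.005,-0.8],[0,0,0,0,0,0.01,-0.8],[0,0,0,0,0,0.015,-0.8],[0,0,0,0,0,0.02,-0.8],[0,0,0,0,0,0.02,-0.8]],
])

```text
time: 27.0
tool_pos: [0.4896, -0.0469, 0.1001]
tool_rot: [3.141, 0.0, -0.245]
contact_force: [0.0, 0.1, -3.9]
opening: 0.0354
```

Run:
```python
from h import *
s=st()
```

```text
time 27.0
qpos [-2.5140e-01  4.2870e-01  1.7864e+00 -1.0000e-04  9.2700e-01  1.5645e+00]
tool_pos [ 0.4896 -0.0469  0.1001]
tool_rot [ 3.1415e+00  4.0000e-04 -2.4500e-01]
contact_force [ 0.0239  0.0926 -3.9064]
torque [ 0.0184  0.052  -0.0458]
opening 0.0354
```

The keys have passed the socket face without contact, so they are in the slots. Lowering to home.

Call:
arm_command([
  [[0,0,0,0,0,0.007,-0.8],[0,0,0,0,0,0.014,-0.8],[0,0,0,0,0,0.021,-0.8],[0,0,0,0,0,0.028,-0.8],[0,0,0,0,0,0.035,-0.8],[0,0,0,0,0,0.04,-0.8],[0,0,0,0,0,0.044,-0.8],[0,0,0,0,0,0.044,-0.8]],
])

```text
time: 27.8
tool_pos: [0.4897, -0.0469, 0.087]
tool_rot: [3.142, 0.0, -0.245]
contact_force: [0.7, -0.1, -3.6]
opening: 0.0349
```

Run:
```python
from h import *
s=st();cap('scene','s17')
im=cv2.imread('pics/s17.png');cv2.imwrite('pics/c17.png',cv2.resize(im[150:310,180:340],None,fx=3.7,fy=3.7,interpolation=cv2.INTER_CUBIC))
```

```text
time 27.8
qpos [-2.5140e-01  4.4800e-01  1.7999e+00 -1.0000e-04  8.9390e-01  1.5646e+00]
tool_pos [ 0.4897 -0.0469  0.087 ]
tool_rot [ 3.1415e+00  2.0000e-04 -2.4510e-01]
contact_force [ 0.6916 -0.0797 -3.627 ]
torque [ 0.0702  0.0404 -0.0174]
opening 0.0349
```

View pics/c17.png

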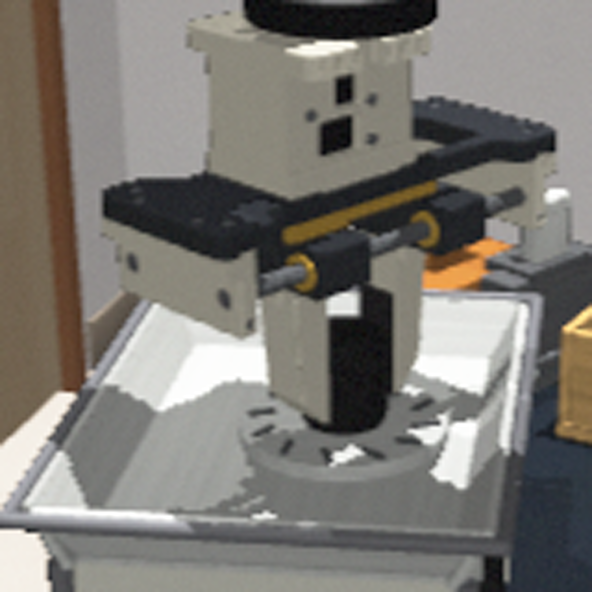

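Almost home. Pressing down a little until I feel contact.

Call:
arm_command([
  [[0,0,0,0,0,0.003,-0.8],[0,0,0,0,0,0.006,-0.8],[0,0,0,0,0,0.009,-0.8],[0,0,0,0,0,0.009,-0.8]],
])

```text
time: 28.25
tool_pos: [0.4899, -0.047, 0.0867]
tool_rot: [3.141, -0.002, -0.245]
contact_force: [-6.6, 0.3, 17.0]
opening: 0.0351
```

Run:
```python
from h import *
s=st()
```

```text
time 28.25
qpos [-2.5130e-01  4.4800e-01  1.8011e+00 -3.0000e-04  8.9080e-01  1.5645e+00]
tool_pos [ 0.4899 -0.047   0.0867]
tool_rot [ 3.1414e+00 -1.7000e-03 -2.4480e-01]
contact_force [-6.5773  0.2558 17.0209]
torque [ 0.2653  1.1866 -0.0269]
opening 0.0351
```

It stops at TCP 0.0867 against the 0.0865 expected for home, pressing with 17 N. Easing off, releasing and withdrawing.

Call:
arm_command([
  [[0,0,0,0,0,-0.009,-0.8],[0,0,0,0,0,-0.009,0.5],[0,0,0,0,0,-0.009,0.5],[0,0,0,0,0,-0.009,0.5],[0,0,0,0,0,-0.009,0.5],[0,0,0,0,0,-0.009,0.5],[0,0,0,0,0,-0.05,0.5],[0,0,0,0,0,-0.12,0.5]],
])

```text
time: 29.05
tool_pos: [0.4887, -0.0467, 0.1196]
tool_rot: [3.142, 0.003, -0.245]
contact_force: [-0.4, -0.1, 0.4]
opening: 0.0686
```

Call:
arm_command([
  [[0,0,0,0,0,-0.12,0.5],[0,0,0,0,0,-0.25,0.5],[0,0,0,0,0,-0.4,0.5],[0,0,0,0,0.15,-0.45,0.5],[0,0,0,0,0.3,-0.45,0.5],[0,0,0,0,0.45,-0.45,0.5],[0,0,0,0,0.6,-0.45,0.5],[0,0,0,0,0.7,-0.45,0.5]],
])

```text
time: 29.85
tool_pos: [0.4378, -0.2532, 0.2554]
tool_rot: [3.141, -0.0, -0.247]
contact_force: [0.5, 0.2, -0.5]
opening: 0.0687
```

Run:
```python
from h import *
s=st();d=cap('top','t20');cap('scene','s20');P=pts(d)
im=cv2.imread('pics/s20.png');cv2.imwrite('pics/c20.png',cv2.resize(im[170:330,180:440],None,fx=3,fy=3,interpolation=cv2.INTER_CUBIC))
q=P.reshape(-1,3);k=q[(np.hypot(q[:,0]-.49,q[:,1]+.047)<.014)];print('knob top z',np.median(k[:,2]))
```

```text
time 29.85
qpos [-6.7560e-01  2.8450e-01  1.5258e+00 -6.0000e-04  1.3309e+00  1.1419e+00]
tool_pos [ 0.4378 -0.2532  0.2554]
tool_rot [ 3.1409e+00 -1.0000e-04 -2.4670e-01]
contact_force [ 0.4502  0.1756 -0.4741]
torque [ 0.0659  0.0099 -0.0336]
opening 0.0687
knob top z 0.11847937837104061
```

View pics/t20.png

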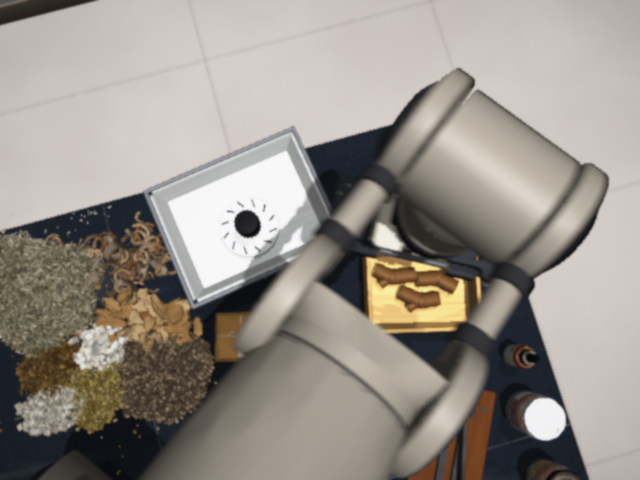

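View pics/c20.png

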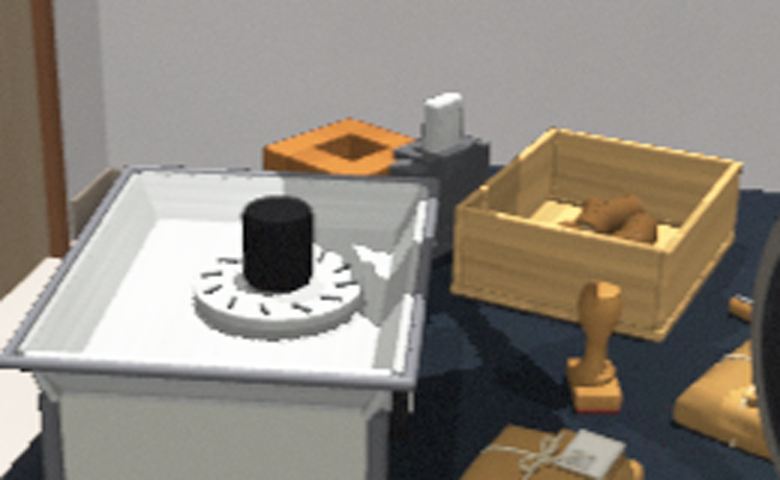

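Call:
arm_command([
  [[0,0,0,0,0,0,0.5],[0,0,0,0,0,0,0.5],[0,0,0,0,0,0,0.5],[0,0,0,0,0,0,0.5]],
])

```text
time: 30.35
tool_pos: [0.4391, -0.2497, 0.2556]
tool_rot: [3.142, -0.0, -0.244]
contact_force: [-0.4, -0.4, -0.9]
opening: 0.0692
```

Run:
```python
from h import *
print(robot.hand_in())
```

```text
the job is handed in; nothing more can be done
None
```

The mill is ready for work again, and I handed the job in at about 30 s of the 210 s allowed.

- **Roots:** there were three on the deck. I moved all of them into the scrap tray first, and the last pictures show them lying inside it with the deck clear.
- **Clamp:** I pulled the jaw open about 22.5 mm, past the 15 mm needed to free the rotor. It may not be against its 25 mm stop.
- **Rotor:** I lifted it out by the knob and lowered it into the drive socket. No turning was needed, because its keys were already in line with the slots.
- **Home check:** pressing with about 17 N, it stopped within 0.2 mm of the expected home height. After I let go, the knob top measured 118.5 mm above the worktop. It should be 119.5 mm, which is within the camera's 2 mm accuracy.
- **Stamp:** I left it alone, and it was still standing in the last picture. The gripper was clear of everything at hand-in.

The two cameras put the bore about 2 mm apart, so I aimed between them. The nose went in without contact, and no check failed.

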